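Seat the craft pots and keep the full glue stick

TASK

Get this craft caddy ready: stand every metal pot in a well of its own and twist it down past the rubber buttons until it is fully home on the bottom, gently enough that the sprung deck is never pushed down onto its stops. One of the two glue sticks is full and the other nearly used up: stand them on opposite pans of the balance, let go and see which side drops, then put that heavier stick in any of the seated pots and stand the lighter one upright in the cardboard tray. Leave the pencil jar, stapler and tape roll where they are.

Things in the scene. Friction and masses are not known exactly. Their poses are not given: they have to be found in the camera images.
- pot0: plain aluminium pot, round, 62 mm across (64 mm over the thin rolled lip in the top 6 mm), 80 mm tall, about 150 g, open at the top: bore 56 mm, 40 mm deep, over a solid 40 mm base. Its foot tapers from 62 mm at 14 mm height to 54 mm at the underside. Origin: centre of the underside; z up its axis. Two or three pots are present; an absent one reads None
- pot1: another such pot, the same in all respects
- pot2: another such pot, the same in all respects
- caddy: fixed dark steel foot of the pot caddy, 125 x 315 x 16 mm, long side along its y; over it the sprung wooden deck (108 x 292 x 52 mm, top face 79 mm above the table) with three round wells in a row. Origin: centre of the underside on the table; x, y, z along its edges
- deck (a joint): how far (m) the deck is pressed down on its springs: 0 at rest, 0.008 on its stops (above 0.0075 counts). It starts to sink at about 5 N and reaches the stops at 22 to 26 N. Pushing a pot straight home needs 30 to 42 N, too much; turned as it goes down (skin turning twice as fast as it sinks) it needs under half. Turning a pot in the buttons takes up to 1.4 N m
- well0 (a point): centre of the floor of the first well (-y end in the caddy's frame), axes as the caddy's. Wells: 66 mm across, 40 mm deep, mouth chamfered 3 mm, 92 mm apart. Three sprung rubber buttons round the wall, 26 mm above the floor, leave a 56 mm circle; a pot set in rests on them, underside 18 to 30 mm above the floor, and is home when its underside is on the floor (within 3 mm)
- well1 (a point): the same for the middle well
- well2 (a point): the same for the well at the +y end
- stick_a: glue stick: plain upright cylinder 30 mm across, 95 mm tall, white with a grey cap (top 32 mm). Origin: centre of the underside; z up its axis. Full or nearly used up (21 to 69 g) cannot be seen
- stick_b: the other glue stick, looks the same
- beam (a joint): tilt (rad) of the balance's beam: 0 level (as it is when empty), +0.10 pan_right up and pan_left down on the stop, -0.10 the other way. Turns freely, slowed by a damper: give it 2 to 3 s. Its pivot is 54 mm above the table, midway between the pans
- pan_left (a point): centre of the floor of one white round pan of the balance, 64 mm above the table when level (12 mm lower or higher at the stops); the pan is 76 mm across outside, 70 mm inside, with a rim 6 mm above its floor; z normal to the pan, y along the beam (from pan_right to pan_left)
- pan_right (a point): the same for the other pan, 230 mm along -y of pan_left's frame
- tray: fixed open cardboard tray 120 x 120 x 25 mm, walls and floor 4 mm. Origin: centre of the underside on the table
- pencil_jar: glass jar of coloured pencils, 72 mm across, about 170 mm tall with the pencils; leave alone. Origin: centre of the underside
- stapler: black stapler 120 x 34 x 46 mm; leave alone. Origin: centre of the underside
- tape_roll: roll of clear tape lying flat, 68 mm across, 20 mm tall; leave alone. Origin: centre of the underside
Things that resemble listed ones, but are neither listed nor needed, are in the scene too. Leave any blue look-alike of the pot2 alone.

How it is judged:
By the outcome, as a careful person would: the job done as asked, in the order asked, and still so for the second after the job is handed in, with the robot touching nothing.
Of pot0, pot1, pot2 only 2 to 3 are there at a start; the rules pass over those that are not, and their reading is None.
At some moment in a run one of pot0, pot1, pot2 may be knocked a few centimetres aside while the robot is not near it.
It also fails if it takes over 210 s, if anything falls off the work surface, if the arm or the gripper's body presses on something with over 40 N, if the wrist force passes 120 N, or if a joint passes its speed limit or range.

ROBOT

A 6-joint arm with a two-finger parallel gripper is mounted at the origin on the work surface. World frame = base frame: x ahead of the robot, y to its left, z up, the work surface at z = 0. Lengths are in mm, angles in degrees, forces in N, time in s.
With the tool pointing down it reaches from about 300 to 850 mm from the base axis. Payload 4.2 kg.
Tool frame: the origin (TCP) lies at the very end of the fingers, on their centre line; the grasp point (between the pads) lies 19 mm behind it; z points along the fingers, y is the direction in which the jaws open and shut (so a half turn about z gives the same grasp; the last joint's range is limited). The gripper opens to 91 mm and grips with 3 to 60 N. Pads are 32 mm wide; open, the fingers measure 118 mm over their backs; the gripper's body (76 mm by 178 mm) begins 60 mm behind the grasp point.
Start: joints at [-1.146, 18.312, 89.639, -0, 72.044, -1.146], TCP at [575.016, 0, 213.976] pointing down, gripper open.
Joint ranges: [-177.97, 177.97], [-48.28, 115.42], [12.27, 149.76], [-77.06, 257.06], [2.81, 150.46], [-146.56, 146.56]. Speed limits (degrees/s): [147.25, 147.25, 180, 180, 180, 180].

INTERFACE

Orientations are given as [roll, pitch, yaw] about the fixed x, y, z axes, in that order (R = Rz(yaw) Ry(pitch) Rx(roll)).
In Python, from workcell import monitor, eyes, job gives the robot as it stands.
- The arm moves only by the tool move_arm, never from a script. Its argument "increments" is a list that holds one entry, the list of rows, each a list of 7 numbers: the opening, from 0 (shut) to 1 (fully open), then the shift along the tool's x, y, z in cm, then the turn, a rotation vector about the tool's x, y, z in rad. In form: [[[jaw, x, y, z, ax, ay, az], ...]]. A call has 1 to 12 rows; each row shifts and turns the pose as measured when the row begins, along the tool's axes as they then stand; what a row does not reach is not made up. A row lasts 1/8 s, in which the tool goes at most 62.5 mm and 10.7 degrees, less where a joint would pass 70% of its speed; a pose out of reach is approached as far as the arm can. A call is refused whole if a number of a shift passes 6.25 or a number of a turn 0.188, either way. A call with a gripper value outside its range is refused whole. The fingers move at their own pace and stop on an object; "force" is the grip in N (left out, the last holds). Time passes only in rows, so rows that do not move let the fingers close. It gives the time, the measured TCP pose, the force and the opening at its end, in the units of the state.
- monitor.state(): the state, without advancing time (a new reading comes with each control period).
- eyes.grab_frame(name): name is "scene" or "side" or "wrist"; returns a dict with "color" (384x512x3 uint8, red, green, blue), "z_map" (384x512 float32, mm along the optical axis (not along the pixel's ray), 0 where there is no reading), "camera_matrix" (3x3 intrinsics, pixels), "rvec" (rotation vector, rad) and "tvec" (3), from world to camera coordinates, as OpenCV has them. Camera axes: x right, y down, z forward; pixel columns grow to the right and rows downward; lengths in mm; the calibration is good to about 2 mm. A picture is of the moment at which its call begins.
- job.job_done(): hands the job in, once; it reports no verdict.
The state is a dict: "time_s": time; "qpos": joint angles; "qvel": joint speeds; "effort": joint torques, N m; "ee_pos": TCP position; "ee_rot": TCP orientation; "force": force on the tool from outside, world axes, zero at the start; "torque": the same for the moment, N m; "gripper_width": finger opening in mm.
Only numpy, scipy, OpenCV 4.12 (cv2) and the standard library are available. Lean on these libraries where they do the work, as an engineer would, in place of code of your own. Each camera call takes 0.05 s, during which the arm holds its last target. There are 200 camera calls.

## Working session

There is one attempt and no reset: what is moved stays moved. The work goes in short steps, Python scripts to look and compute and a tool call to move; the robot and the scene stay as the last step left them, time stands still between calls to the robot, and variables do not carry over. Pictures are saved under pics/ and viewed, about 12 in all and at most 16, crops included, and the job is handed in when it is done.

Besides the shell and the picture viewer there is one more tool, called after "Call:" by a JSON object that holds its "name" and its "arguments". move_arm: Moves the arm, as the interface text tells. Its arguments: {"type":"object","properties":{"increments":{"type":"array"},"force":{"type":"number"}},"required":["increments"]}

```bash
ls; mkdir -p pics
cat > h.py <<'E'
import numpy as np, cv2
from workcell import monitor, eyes, job
def grab(n):
    f=eyes.grab_frame(n); f['K']=np.array(f['camera_matrix'],float)
    f['R']=cv2.Rodrigues(np.array(f['rvec'],float))[0]; f['t']=np.array(f['tvec'],float).ravel(); return f
def save(f,p,crop=None,s=1):
    im=f['color'][:,:,::-1]
    if crop: im=im[crop[1]:crop[3],crop[0]:crop[2]]
    cv2.imwrite('pics/'+p,cv2.resize(im,None,fx=s,fy=s,interpolation=cv2.INTER_CUBIC))
def cloud(f):
    z=f['z_map'].astype(float); v,u=np.mgrid[:z.shape[0],:z.shape[1]]; K=f['K']
    P=np.stack([(u-K[0,2])/K[0,0]*z,(v-K[1,2])/K[1,1]*z,z],-1)
    W=(P-f['t'])@f['R']; W[z==0]=np.nan; return W
def ray(f,u,v,h):
    d=f['R'].T@np.linalg.inv(f['K'])@[u,v,1]; c=-f['R'].T@f['t']; return c+d*(h-c[2])/d[2]
def proj(f,p):
    q=f['K']@(f['R']@np.array(p,float)+f['t']); return q[:2]/q[2]
E
python3 - <<'E'
from h import *
print(monitor.state())
for n in ['scene','side','wrist']:
    f=grab(n); np.save(n+'.npy',f,allow_pickle=True); save(f,n+'0.png',s=1.5); print(n,(-f['R'].T@f['t']).round())
a=[cv2.imread(f'pics/{n}0.png') for n in ['scene','side']]
E
```

```text
pics
{'time_s': 0.0, 'qpos': array([-1.14644440e+00,  1.83500994e+01,  8.97060551e+01,  5.22219666e-04,
        7.20457039e+01, -1.14608166e+00]), 'qvel': array([ 0.02651973,  0.02746521,  0.01588999,  0.05179586, -0.03863972,
        0.03723128]), 'effort': array([-5.01459035e-04, -4.12465632e+01, -2.31973493e+01,  7.28826877e-02,
        4.58198413e-02, -1.41870069e-04]), 'ee_pos': array([5.74483778e+02, 8.70146424e-03, 2.13138136e+02]), 'ee_rot': array([-1.79898172e+02, -2.53372951e-03,  8.99994736e+01]), 'force': array([-0.23888581, -0.40333454,  0.51367431]), 'torque': array([-0.00342888, -0.01158155,  0.02289025]), 'gripper_width': 91.06414279143216}
scene [ 947. -774.  722.]
side [  7. 774. 840.]
wrist [575.  66. 384.]
```

```bash
sleep 1
```

```text
(no output)
```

View pics/scene0.png

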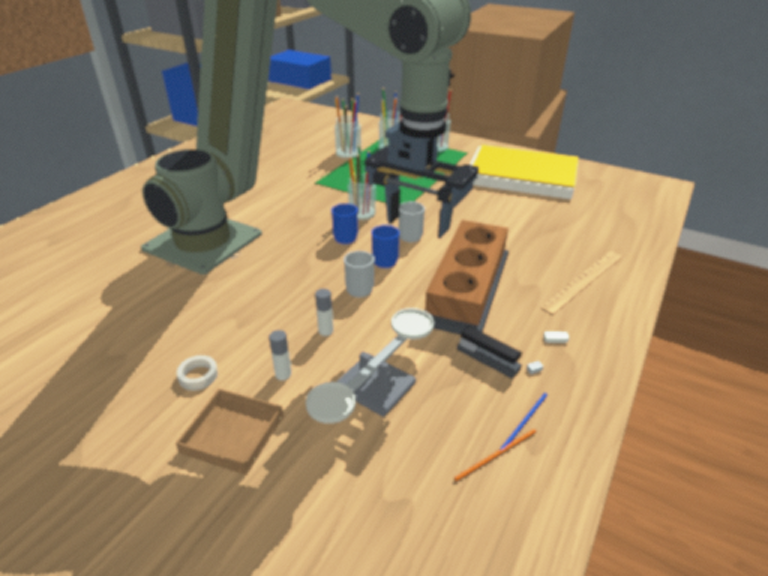

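View pics/side0.png

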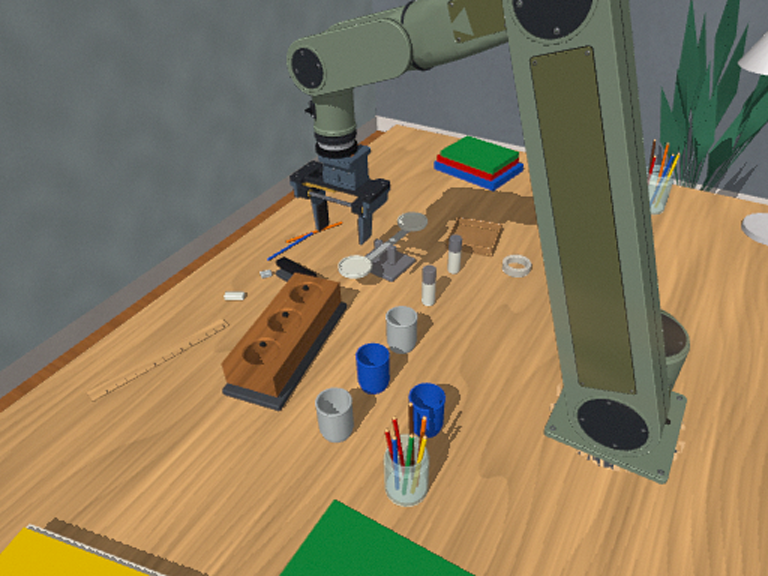

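The scene view shows two grey pots at (411,222) and (359,273), two blue decoys at (344,223) and (385,246), sticks at (324,313) and (281,356), the caddy at (470,270), pans at (413,323) and (331,402), and the tray at (231,430). The side view agrees: grey pots at (335,415) and (402,328), with blue between them. So pots are the two grey ones only, and the jar at (407,470) is just behind one of them.

```bash
cat > m.py <<'E'
from h import *
L=lambda n:np.load(n+'.npy',allow_pickle=True).item()
def pts(f,zlo,zhi):
    W=cloud(f); hsv=cv2.cvtColor(f['color'],cv2.COLOR_RGB2HSV)
    m=(W[...,2]>zlo)&(W[...,2]<zhi)&(W[...,0]>250)&(W[...,0]<900)&(abs(W[...,1])<420)
    return W,hsv,m
def comps(P,cell=4,mn=6):
    g=np.zeros((200,250),np.uint8); i=((P[:,:2]-[200,-450])/cell).astype(int); g[i[:,0].clip(0,199),i[:,1].clip(0,249)]=255
    n,l=cv2.connectedComponents(cv2.dilate(g,np.ones((3,3))))
    lab=l[i[:,0].clip(0,199),i[:,1].clip(0,249)]
    return [P[lab==k] for k in range(1,n) if (lab==k).sum()>mn]
if __name__=='__main__':
    for n in ['scene','side']:
        f=L(n)
        W,hsv,m=pts(f,5,120)
        mm={'grey':(hsv[...,1]<60),'brown':(hsv[...,1]>90)&(hsv[...,0]<20),'blue':(hsv[...,0]>100)&(hsv[...,1]>120)}
        for c,k in mm.items():
            for lo in ([5,60] if c!='blue' else [60]):
              mk=k&m&(W[...,2]>lo)
              for C in comps(W[mk],mn=15):
                r=cv2.minAreaRect(C[:,:2].astype(np.float32))
                print(n,c,lo,len(C),'c',np.round(r[0]),'sz',np.round(r[1]),'ang',round(r[2],1),'z',np.percentile(C[:,2],[2,50,98]).round())
E
python3 m.py
```

```text
scene grey 5 293 c [278. 290.] sz [63. 28.] ang 43.3 z [ 7. 55. 99.]
scene grey 5 36 c [274. 183.] sz [26. 64.] ang 6.8 z [ 7. 74. 82.]
scene grey 5 356 c [ 318. -336.] sz [65. 67.] ang 43.3 z [ 6. 18. 22.]
scene grey 5 40 c [409. 151.] sz [63. 33.] ang 68.8 z [15. 78. 81.]
scene grey 5 393 c [423. 273.] sz [61. 67.] ang 26.9 z [ 6. 56. 81.]
scene grey 5 521 c [430.  25.] sz [60. 66.] ang 36.1 z [ 8. 56. 81.]
scene grey 5 335 c [ 447. -258.] sz [26. 28.] ang 31.3 z [ 8. 61. 97.]
scene grey 5 286 c [ 447. -125.] sz [28. 28.] ang 1.8 z [ 8. 60. 97.]
scene grey 5 2469 c [ 602. -199.] sz [305. 108.] ang 84.0 z [ 9. 61. 71.]
scene grey 5 361 c [680. 138.] sz [320. 106.] ang 79.8 z [ 6. 16. 19.]
scene grey 5 782 c [767. -40.] sz [154.  54.] ang 3.9 z [ 7. 27. 48.]
scene grey 5 92 c [840.  77.] sz [44. 21.] ang 32.0 z [ 7. 12. 14.]
scene grey 5 44 c [ 851. -144.] sz [149.   7.] ang 78.7 z [ 5.  8. 10.]
scene grey 60 131 c [276. 290.] sz [60. 26.] ang 43.3 z [ 61.  79. 101.]
scene grey 60 22 c [270. 188.] sz [60. 19.] ang 82.7 z [62. 79. 82.]
scene grey 60 26 c [408. 152.] sz [62. 31.] ang 6
[... 2351 characters left out ...]
n 5 22 c [276. 331.] sz [ 6. 23.] ang 48.3 z [ 77. 104. 119.]
side brown 5 120 c [ 410. -361.] sz [101.  54.] ang 51.6 z [ 6. 16. 27.]
side brown 5 68 c [ 471. -381.] sz [86. 93.] ang 11.1 z [ 5.  7. 27.]
side brown 5 3437 c [626. 150.] sz [118. 297.] ang 8.7 z [30. 74. 81.]
side brown 60 53 c [270. 296.] sz [33. 20.] ang 1.4 z [ 61.  88. 118.]
side brown 60 22 c [276. 331.] sz [ 6. 23.] ang 48.3 z [ 77. 104. 119.]
side brown 60 2242 c [628. 150.] sz [112. 295.] ang 10.2 z [61. 77. 81.]
side blue 60 261 c [289. 188.] sz [59. 62.] ang 28.3 z [61. 73. 81.]
side blue 60 22 c [272. 330.] sz [ 5. 24.] ang 37.7 z [ 89. 104. 119.]
side blue 60 238 c [424. 150.] sz [58. 65.] ang 30.3 z [61. 72. 81.]
```

View pics/wrist0.png

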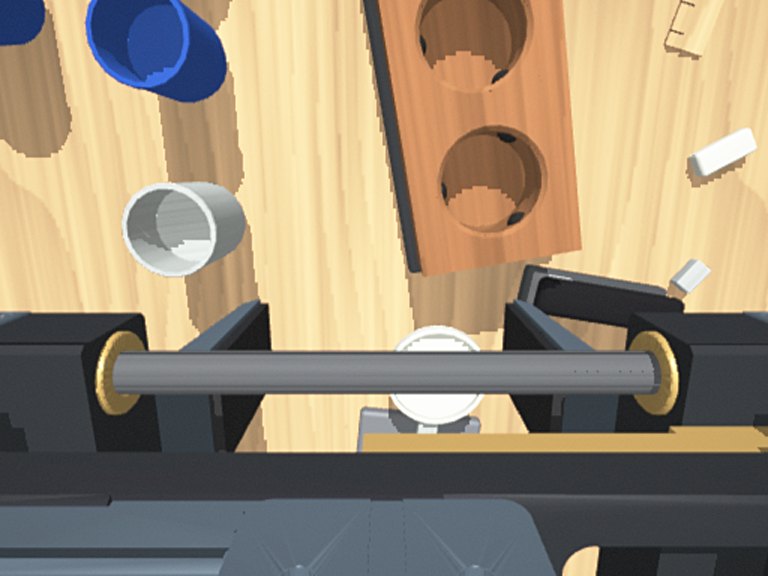

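The wrist view shows pot A at (175,230), a blue decoy at (155,40), and well0 and well1 at (493,180) and (472,35). The two views agree within about 4 mm, and the heights match the text (80, 79, 97 and 64). Next I'll refine pot A and the wells from the wrist.

```bash
cat > w.py <<'E'
from h import *
from scipy.optimize import least_squares
def circ(P,c0,r0):
    s=least_squares(lambda p:np.hypot(P[:,0]-p[0],P[:,1]-p[1])-p[2],[*c0,r0],loss='soft_l1',f_scale=.7); return s.x.round(1),len(P)
def rim(W,c,h,r,tol=5):   # outer edge of a disc/ring top at height h
    d=W[...,:2]-c; m=(abs(W[...,2]-h)<tol)&(np.hypot(d[...,0],d[...,1])<r+14)
    P=W[m]; c=(P[:,:2].max(0)+P[:,:2].min(0))/2
    a=np.degrees(np.arctan2(P[:,1]-c[1],P[:,0]-c[0]))//10; R=np.hypot(P[:,0]-c[0],P[:,1]-c[1])
    E=np.array([P[a==k][R[a==k].argmax()] for k in np.unique(a)]); return (*circ(E,c,r),P[:,2].mean().round(1))
def hole(W,c,h,r,tol=2):
    d=W[...,:2]-c; m=(abs(W[...,2]-h)<tol)&(np.hypot(d[...,0],d[...,1])<r+9)
    P=W[m]; a=np.degrees(np.arctan2(P[:,1]-c[1],P[:,0]-c[0]))//10; R=np.hypot(P[:,0]-c[0],P[:,1]-c[1])
    E=np.array([P[a==k][R[a==k].argmin()] for k in np.unique(a)]); return (*circ(E,c,r),P[:,2].mean().round(1))
E
python3 - <<'E'
from w import *
for n in ['wrist','scene','side']:
    f=np.load(n+'.npy',allow_pickle=True).item(); W=cloud(f); print(n)
    for nm,fn,c,h,r in [('potA',rim,(430,27),80,32),('potB',rim,(424,275),80,32),('w0',hole,(643,58),79,35),('w1',hole,(627,149),79,35),('w2',hole,(611,240),79,35)]:
        try: print(nm,*fn(W,c,h,r))
        except Exception as e: print(nm,'x')
E
```

```text
wrist
potA [430.2  27.3  31.5] 36 79.6
potB x
w0 [642.9  58.8  33.1] 36 79.1
w1 [627.  149.   33.1] 24 79.0
w2 x
scene
potA [429.7  24.9  30.7] 35 79.0
potB [423.9 271.9  30.8] 31 78.9
w0 [643.2  55.9  35.2] 36 79.1
w1 [627.  145.4  35.5] 36 79.1
w2 [610.1 238.2  35.6] 35 79.0
side
potA [430.1  29.2  30.6] 35 78.6
potB [423.6 275.7  31.1] 36 78.7
w0 [642.8  60.7  35.1] 36 78.5
w1 [626.8 151.1  35.3] 35 78.7
w2 [610.4 241.1  35.3] 35 78.5
```

Call:
{"name": "move_arm", "arguments": {"increments": [[[1, 0.9, -4.8, 0, 0, 0, 0], [1, 0.9, -4.8, 0, 0, 0, 0], [1, 0.9, -4.8, 0, 0, 0, 0], [1, 0, 0, 0, 0, 0, 0.18], [1, 0, 0, 0, 0, 0, 0.18], [1, 0, 0, 0, 0, 0, 0.18], [1, 0, 0, 0, 0, 0, 0.18], [1, 0, 0, 0, 0, 0, 0.18], [1, 0, 0, 0, 0, 0, 0.18], [1, 0, 0, 0, 0, 0, 0.18], [1, 0, 0, 0, 0, 0, 0]]], "force": 40}}

```text
time_s: 1.52
ee_pos: [422.9, 27.8, 210.2]
ee_rot: [-179.9, 0.4, 15.5]
force: [-1.0, 0.4, 0.8]
gripper_width: 91.1
```

```bash
cat > st.py <<'E'
import sys
from h import *
from scipy.spatial.transform import Rotation as Ro
s=monitor.state(); R=Ro.from_euler('xyz',s['ee_rot'],degrees=True)
print('t',round(s['time_s'],2),'p',s['ee_pos'].round(1),'rot',s['ee_rot'].round(2),'q6',s['qpos'][[0,5]].round(1),'F',s['force'].round(1),'T',s['torque'].round(2),'g',round(s['gripper_width'],1))
if len(sys.argv)>3:
    d=np.array(list(map(float,sys.argv[1:4])))-s['ee_pos']
    yaw=float(sys.argv[4]) if len(sys.argv)>4 else s['ee_rot'][2]
    T=Ro.from_euler('xyz',[180,0,yaw],degrees=True)
    print('tool shift cm',(R.inv().apply(d)/10).round(2),'turn rad',(R.inv()*T).as_rotvec().round(3))
E
python3 st.py 430.2 27.3 45
```

```text
t 1.52 p [422.9  27.8 210.2] rot [-179.87    0.43   15.53] q6 [ 2.2 76.6] F [-1.   0.4  0.8] T [0.   0.13 0.01] g 91.1
tool shift cm [ 0.82  0.28 16.52] turn rad [-0.002  0.008 -0.   ]
```

Call:
{"name": "move_arm", "arguments": {"increments": [[[1, 0.8, 0.3, 0, 0, 0.008, 0], [1, 0, 0, 3.5, 0, 0, 0], [1, 0, 0, 3.5, 0, 0, 0], [1, 0, 0, 3.5, 0, 0, 0], [1, 0, 0, 2, 0, 0, 0], [1, 0, 0, 0, 0, 0, 0]]]}}

```text
time_s: 2.28
ee_pos: [436.1, 27.1, 82.4]
ee_rot: [-180.0, -0.4, 16.3]
force: [0.2, -0.3, 0.3]
gripper_width: 91.1
```

```bash
python3 st.py 430.2 27.3 46
python3 - <<'E'
from w import *
f=grab('wrist'); save(f,'w1.png',s=1.2); W=cloud(f)
try: print(rim(W,(430,27),80,32))
except Exception as e: print(e)
E
```

```text
t 2.27 p [436.1  27.1  82.4] rot [-179.95   -0.4    16.28] q6 [ 1.9 75.5] F [ 0.2 -0.3  0.3] T [-0.01  0.04 -0.02] g 91.1
tool shift cm [-0.59 -0.18  3.64] turn rad [-0.001 -0.007  0.   ]
(array([430.2,  27.3,  31.4]), 31, np.float64(79.7))
```

Call:
{"name": "move_arm", "arguments": {"increments": [[[1, -0.6, -0.2, 0, 0, -0.007, 0], [1, 0, 0, 0, 0, 0, 0], [1, 0, 0, 1.8, 0, 0, 0], [1, 0, 0, 1.7, 0, 0, 0], [1, 0, 0, 0, 0, 0, 0]]]}}

```text
time_s: 2.95
ee_pos: [434.3, 27.6, 51.9]
ee_rot: [179.9, -0.7, 16.4]
force: [-0.3, -0.5, 0.5]
gripper_width: 91.0
```

```bash
python3 st.py 430.2 27.3 46 15.5
```

```text
t 2.95 p [434.3  27.6  51.9] rot [179.86  -0.69  16.37] q6 [ 2.1 75.7] F [-0.3 -0.5  0.5] T [ 0.01  0.11 -0.01] g 91.0
tool shift cm [-0.4  -0.09  0.58] turn rad [ 0.002 -0.012  0.015]
```

View pics/w1.png

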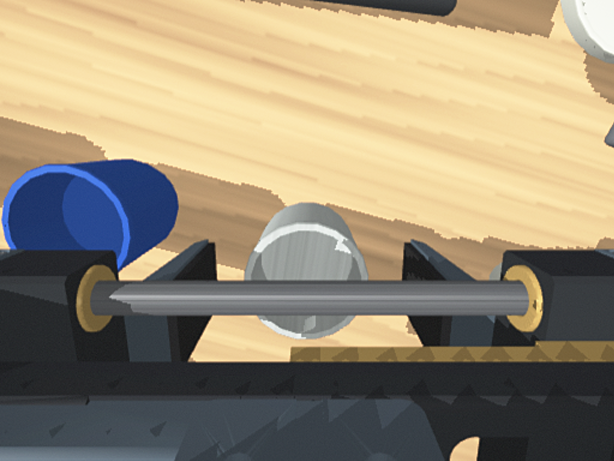

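The close view shows the grey pot at (306,270) centred between the fingers, with the blue decoy at (90,215) clear to the left. I'll correct the pose and close.

Call:
{"name": "move_arm", "arguments": {"increments": [[[1, -0.4, -0.1, 0.5, 0, -0.012, 0.015], [1, 0, 0, 0, 0, 0, 0], [0.3, 0, 0, 0, 0, 0, 0], [0.3, 0, 0, 0, 0, 0, 0], [0.3, 0, 0, 0, 0, 0, 0], [0.3, 0, 0, 0, 0, 0, 0], [0.3, 0, 0, 0, 0, 0, 0]]], "force": 60}}

```text
time_s: 3.82
ee_pos: [431.7, 27.5, 48.9]
ee_rot: [179.8, -0.2, 15.5]
force: [0.8, -0.1, 0.4]
gripper_width: 61.2
```

```bash
python3 st.py 430.2 27.3 46 15.5
```

```text
t 3.83 p [431.7  27.5  48.9] rot [179.8   -0.24  15.46] q6 [ 2.2 76.9] F [ 0.8 -0.1  0.4] T [ 0.03  0.12 -0.02] g 61.2
tool shift cm [-0.15 -0.03  0.29] turn rad [ 0.003 -0.004 -0.001]
```

Call:
{"name": "move_arm", "arguments": {"increments": [[[0.3, 0, 0, -3, 0, 0, 0], [0.3, 0, 0, -5, 0, 0, 0], [0.3, 0, 0, -5, 0, 0, 0], [0.3, 0, 0, 0, 0, 0, 0], [0.3, 5, 0.6, 0, 0, 0, 0], [0.3, 5, 0.6, 0, 0, 0, 0], [0.3, 5, 0.6, 0, 0, 0, 0], [0.3, 4, 0.6, 0, 0, 0, 0], [0.3, 0, 0, 0, 0, 0, 0], [0.3, 0, 0, 0, 0, 0, 0]]]}}

```text
time_s: 5.08
ee_pos: [617.9, 55.5, 169.7]
ee_rot: [-179.9, 1.1, 15.5]
force: [0.2, 0.5, -1.5]
gripper_width: 61.2
```

```bash
python3 st.py 644.3 59.2 165 15.5
python3 - <<'E'
from w import *
f=grab('wrist'); W=cloud(f); s=monitor.state()
for z in (30,31): 
    try: print(rim(W,s['ee_pos'][:2],s['ee_pos'][2]+z,32))
    except Exception as e: print(e)
E
```

```text
t 5.08 p [617.9  55.5 169.7] rot [-179.94    1.06   15.46] q6 [ 4.1 78.7] F [ 0.2  0.5 -1.5] T [ 0.02  0.13 -0.07] g 61.2
tool shift cm [2.65 0.34 0.42] turn rad [-0.001  0.019 -0.001]
(array([617.2,  55.4,  31.6]), 28, np.float64(200.0))
(array([616.7,  55.5,  31.9]), 27, np.float64(200.4))
```

Call:
{"name": "move_arm", "arguments": {"increments": [[[0.3, 2.6, 0.3, 0, 0, 0.019, 0], [0.3, 0, 0, 0, 0, 0, 0], [0.3, 0, 0, 0, 0, 0, 0]]]}}

```text
time_s: 5.5
ee_pos: [639.8, 59.0, 168.9]
ee_rot: [-179.9, 0.2, 15.4]
force: [-0.4, -0.0, -0.8]
gripper_width: 60.9
```

```bash
python3 st.py 644 59 150 15.5
```

```text
t 5.5 p [639.8  59.  168.9] rot [-179.9     0.2    15.44] q6 [ 4.2 78.8] F [-0.4 -0.  -0.8] T [-0.04  0.06 -0.08] g 60.9
tool shift cm [0.41 0.11 1.88] turn rad [-0.002  0.004 -0.001]
```

Call:
{"name": "move_arm", "arguments": {"increments": [[[0.3, 0.5, 0.1, 0, 0, 0.004, 0], [0.3, 0, 0, 0, 0, 0, 0], [0.3, 0, 0, 2, 0, 0, 0], [0.3, 0, 0, 2, 0, 0, 0], [0.3, 0, 0, 0, 0, 0, 0]]]}}

```text
time_s: 6.12
ee_pos: [643.5, 59.1, 129.5]
ee_rot: [-179.9, -0.1, 15.4]
force: [0.2, -0.4, -0.9]
gripper_width: 61.3
```

```bash
python3 st.py 644 59 120 15.5
```

```text
t 6.12 p [643.5  59.1 129.5] rot [-1.7991e+02 -7.0000e-02  1.5430e+01] q6 [ 4.2 78.7] F [ 0.2 -0.4 -0.9] T [0.   0.11 0.01] g 61.3
tool shift cm [0.04 0.02 0.95] turn rad [-0.001 -0.001 -0.001]
```

Well aligned. I'll descend to near the buttons, then start twisting (−az).

Call:
{"name": "move_arm", "arguments": {"increments": [[[0.3, 0.04, 0, 0.7, 0, 0, 0], [0.3, 0, 0, 0.3, 0, 0, -0.17], [0.3, 0, 0, 0.25, 0, 0, -0.17], [0.3, 0, 0, 0.25, 0, 0, -0.17]]]}}

```text
time_s: 6.62
ee_pos: [645.6, 59.4, 116.7]
ee_rot: [179.8, -0.3, 45.6]
force: [0.5, 0.0, -0.8]
gripper_width: 61.2
```

```bash
python3 st.py 644 59 88
```

```text
t 6.62 p [645.6  59.4 116.7] rot [179.84  -0.33  45.58] q6 [ 4.2 48.6] F [ 0.5  0.  -0.8] T [ 0.01  0.03 -0.04] g 61.2
tool shift cm [-0.16 -0.1   2.87] turn rad [ 0.003 -0.006 -0.   ]
```

Call:
{"name": "move_arm", "arguments": {"increments": [[[0.3, -0.1, -0.15, 0.15, 0.003, -0.006, 0], [0.3, 0, 0, 0.2, 0, 0, -0.16], [0.3, 0, 0, 0.2, 0, 0, -0.16]]]}}

```text
time_s: 7.0
ee_pos: [644.3, 59.9, 112.4]
ee_rot: [179.9, -0.0, 64.0]
force: [-0.1, -0.1, -1.4]
gripper_width: 61.7
```

```bash
python3 st.py 644 59 88
```

```text
t 7.0 p [644.3  59.9 112.4] rot [ 1.7994e+02 -3.0000e-02  6.4000e+01] q6 [ 4.3 30.3] F [-0.1 -0.1 -1.4] T [ 0.04  0.19 -0.01] g 61.7
tool shift cm [-0.1   0.    2.44] turn rad [ 0.001 -0.001 -0.   ]
```

Call:
{"name": "move_arm", "arguments": {"increments": [[[0.3, -0.07, 0.05, 0.15, 0, 0, 0], [0.3, 0, 0, 0.15, 0, 0, -0.12], [0.3, 0, 0, 0.15, 0, 0, -0.14]]]}}

```text
time_s: 7.38
ee_pos: [643.7, 60.5, 109.6]
ee_rot: [-180.0, -0.2, 78.5]
force: [-2.2, -0.5, 2.0]
gripper_width: 61.1
```

```bash
python3 st.py 643.5 59.9 88
```

```text
t 7.38 p [643.7  60.5 109.6] rot [-1.7997e+02 -1.7000e-01  7.8470e+01] q6 [ 4.3 15.7] F [-2.2 -0.5  2. ] T [-0.09  0.34 -0.2 ] g 61.1
tool shift cm [-0.07 -0.01  2.16] turn rad [-0.    -0.003  0.   ]
```

Call:
{"name": "move_arm", "arguments": {"increments": [[[0.3, -0.05, 0, 0.18, 0, 0, -0.17], [0.3, 0, 0, 0.18, 0, 0, -0.17], [0.3, 0, 0, 0.18, 0, 0, -0.17]]]}}

```text
time_s: 7.75
ee_pos: [642.8, 60.2, 106.9]
ee_rot: [180.0, -0.2, 107.6]
force: [-2.9, -2.3, 5.3]
gripper_width: 61.3
```

```bash
python3 st.py 643 60 88
```

```text
t 7.75 p [642.8  60.2 106.9] rot [179.96  -0.21 107.64] q6 [  4.2 -13.5] F [-2.9 -2.3  5.3] T [-0.45  0.59 -0.37] g 61.3
tool shift cm [-0.03  0.01  1.89] turn rad [ 0.001 -0.004 -0.   ]
```

Call:
{"name": "move_arm", "arguments": {"increments": [[[0.3, 0, 0, 0.27, 0, 0, -0.17], [0.3, 0, 0, 0.27, 0, 0, -0.17], [0.3, 0, 0, 0.27, 0, 0, -0.17]]]}}

```text
time_s: 8.12
ee_pos: [642.7, 58.9, 103.1]
ee_rot: [179.9, -0.0, 136.9]
force: [-1.0, -0.8, 6.2]
gripper_width: 61.0
```

```bash
python3 st.py 642.8 60 88
```

```text
t 8.12 p [642.7  58.9 103.1] rot [ 1.7988e+02 -3.0000e-02  1.3685e+02] q6 [  4.2 -42.8] F [-1.  -0.8  6.2] T [-0.36  0.18 -0.19] g 61.0
tool shift cm [0.07 0.09 1.51] turn rad [ 0.002 -0.    -0.   ]
```

Call:
{"name": "move_arm", "arguments": {"increments": [[[0.3, 0.03, 0, 0.35, 0, 0, -0.17], [0.3, 0, 0, 0.33, 0, 0, -0.17], [0.3, 0, 0, 0.33, 0, 0, -0.17]]]}}

```text
time_s: 8.5
ee_pos: [642.6, 58.1, 99.9]
ee_rot: [179.9, 0.2, 165.9]
force: [-5.8, -2.1, 10.1]
gripper_width: 61.3
```

```bash
python3 st.py 642 59 88
```

```text
t 8.5 p [642.6  58.1  99.9] rot [179.85   0.23 165.92] q6 [  4.1 -71.9] F [-5.8 -2.1 10.1] T [-0.35  1.03 -0.65] g 61.3
tool shift cm [0.08 0.07 1.19] turn rad [0.003 0.004 0.   ]
```

Call:
{"name": "move_arm", "arguments": {"increments": [[[0.3, 0.05, 0, 0.35, 0, 0, -0.17], [0.3, 0, 0, 0.35, 0, 0, -0.17], [0.3, 0, 0, 0.35, 0, 0, -0.17]]]}}

```text
time_s: 8.88
ee_pos: [642.4, 57.1, 96.9]
ee_rot: [-180.0, 0.5, -165.1]
force: [-3.2, -1.8, 7.9]
gripper_width: 60.8
```

```bash
python3 st.py 642 59 88
```

```text
t 8.88 p [642.4  57.1  96.9] rot [-179.96    0.5  -165.14] q6 [   4.  -100.9] F [-3.2 -1.8  7.9] T [-0.28  0.69 -0.79] g 60.8
tool shift cm [-0.    0.2   0.89] turn rad [-0.001  0.009 -0.   ]
```

Call:
{"name": "move_arm", "arguments": {"increments": [[[0.3, 0, 0.15, 0.4, 0, 0.009, -0.17], [0.3, 0, 0.08, 0.4, 0, 0, -0.17], [0.3, 0, 0.05, 0.4, 0, 0, -0.12]]]}}

```text
time_s: 9.25
ee_pos: [642.8, 56.7, 91.6]
ee_rot: [-179.6, 0.1, -139.2]
force: [-3.2, -1.2, 9.3]
gripper_width: 61.3
```

```bash
python3 st.py 642 59 88
```

```text
t 9.25 p [642.8  56.7  91.6] rot [-1.7958e+02  8.0000e-02 -1.3917e+02] q6 [   4.2 -126.5] F [-3.2 -1.2  9.3] T [-0.3   0.63 -0.82] g 61.3
tool shift cm [-0.09  0.23  0.36] turn rad [-0.007  0.001 -0.   ]
```

Call:
{"name": "move_arm", "arguments": {"increments": [[[0.95, 0, 0, 0, 0, 0, 0], [0.95, 0, 0, 0, 0, 0, 0], [0.95, 0, 0, 0, 0, 0, 0], [0.95, 0, 0, 0, 0, 0, 0.18], [0.95, 0, 0, 0, 0, 0, 0.18], [0.95, 0, 0, 0, 0, 0, 0.18], [0.95, 0, 0, 0, 0, 0, 0.18], [0.95, 0, 0, 0, 0, 0, 0.18], [0.95, 0, 0, 0, 0, 0, 0.18], [0.95, 0, 0, 0, 0, 0, 0.18], [0.95, 0, 0, 0, 0, 0, 0.18]]]}}

```text
time_s: 10.62
ee_pos: [643.8, 57.2, 91.0]
ee_rot: [179.9, 0.5, 134.5]
force: [0.4, -0.4, 0.2]
gripper_width: 86.5
```

```bash
python3 st.py 642.9 58.8 91.5
python3 - <<'E'
from w import *
f=grab('wrist'); W=cloud(f); save(f,'w2.png',s=1.2); print(rim(W,(642,58),124,32),rim(W,(642,58),122,32,3)); f=grab('scene');W=cloud(f); print(rim(W,(642,58),124,32)); f=grab('side');W=cloud(f); print(rim(W,(642,58),124,32), rim(W,(424,275),80,32))
E
```

```text
t 10.62 p [643.8  57.2  91. ] rot [179.93   0.49 134.51] q6 [  4.2 -40.1] F [ 0.4 -0.4  0.2] T [ 0.03 -0.05 -0.02] g 86.5
tool shift cm [ 0.18  0.05 -0.05] turn rad [0.001 0.008 0.   ]
(array([644.2,  58.6,  31.7]), 29, np.float64(124.4)) (array([644.2,  58.6,  31.7]), 29, np.float64(123.3))
(array([644.9,  56.3,  31. ]), 35, np.float64(123.6))
(array([643.2,  60.1,  30.7]), 35, np.float64(123.0)) (array([423.9, 275.3,  31.1]), 36, np.float64(78.5))
```

Call:
{"name": "move_arm", "arguments": {"increments": [[[0.95, 0.09, 0.1, 0, 0, 0.008, 0.1], [0.95, 0, 0, 0, 0, 0, 0], [0.3, 0, 0, 0, 0, 0, 0], [0.3, 0, 0, 0, 0, 0, 0], [0.3, 0, 0, 0, 0, 0, 0], [0.3, 0, 0, 0, 0, 0, 0], [0.3, 0, 0, 0.1, 0, 0, -0.17], [0.3, 0, 0, 0.35, 0, 0, -0.17], [0.3, 0, 0, 0.35, 0, 0, -0.17]]]}}

```text
time_s: 11.9
ee_pos: [642.8, 58.1, 85.3]
ee_rot: [179.9, -0.0, 159.5]
force: [-1.3, -0.3, 8.1]
gripper_width: 60.8
```

```bash
python3 st.py 643.5 58.5 86
```

```text
t 11.9 p [642.8  58.1  85.3] rot [ 1.7991e+02 -4.0000e-02  1.5951e+02] q6 [  4.1 -65.5] F [-1.3 -0.3  8.1] T [-0.17  0.29 -0.87] g 60.8
tool shift cm [-0.05  0.06 -0.07] turn rad [ 0.002 -0.001 -0.   ]
```

Call:
{"name": "move_arm", "arguments": {"increments": [[[0.3, 0, 0, 0.25, 0, 0, -0.17], [0.3, 0, 0, 0.22, 0, 0, -0.17]]]}}

```text
time_s: 12.15
ee_pos: [642.8, 58.2, 83.2]
ee_rot: [179.8, 0.1, 179.3]
force: [-1.7, 0.8, 5.7]
gripper_width: 61.0
```

```bash
python3 st.py 643.5 58.5 86
```

```text
t 12.15 p [642.8  58.2  83.2] rot [1.7979e+02 5.0000e-02 1.7933e+02] q6 [  4.  -85.4] F [-1.7  0.8  5.7] T [ 0.27  0.58 -0.98] g 61.0
tool shift cm [-0.07  0.04 -0.28] turn rad [0.004 0.001 0.   ]
```

Call:
{"name": "move_arm", "arguments": {"increments": [[[0.95, 0, 0, 0, 0, 0, 0], [0.95, 0, 0, 0, 0, 0, 0], [0.95, 0, 0, 0, 0, 0, 0], [0.95, 0, 0, 0, 0, 0, 0]]]}}

```text
time_s: 12.65
ee_pos: [642.8, 58.1, 83.2]
ee_rot: [179.8, 0.1, 179.2]
force: [-0.7, -0.3, 0.4]
gripper_width: 86.6
```

```bash
python3 st.py 643.5 58.5 86
python3 - <<'E'
from w import *
for n in ['wrist','scene','side']:
    f=grab(n); W=cloud(f); 
    try: print(n,rim(W,(642,58),119,32))
    except Exception as e: print(e)
    d=W[...,:2]-[627,149]; y=d@[-.1736,.985]; x=d@[.985,.1736]
    m=(abs(W[...,2]-78)<6)&(abs(x)<48)&(abs(y-46)<8); print('deck z by well1/2',np.nanmedian(W[m][:,2]),m.sum())
E
```

```text
t 12.65 p [642.8  58.1  83.2] rot [1.7982e+02 6.0000e-02 1.7921e+02] q6 [  4.  -85.3] F [-0.7 -0.3  0.4] T [ 0.1  -0.02  0.02] g 86.6
tool shift cm [-0.07  0.05 -0.28] turn rad [0.003 0.001 0.   ]
wrist (array([643.9,  59. ,  32.2]), 31, np.float64(118.7))
deck z by well1/2 79.24790077748841 3046
scene (array([626. ,  60.9,  46.3]), 17, np.float64(118.1))
deck z by well1/2 79.81605609863392 29
side (array([656. ,  57.9,  42.7]), 23, np.float64(117.7))
deck z by well1/2 78.22230634079484 118
```

Call:
{"name": "move_arm", "arguments": {"increments": [[[1, 0, 0, -2, 0, 0, 0], [1, 0, 0, -5, 0, 0, 0], [1, 0, 0, -5, 0, 0, 0], [1, 0, 0, -2, 0, 0, 0], [1, 4, 4, 0, 0, 0, 0], [1, 4, 4, 0, 0, 0, 0], [1, 4, 4, 0, 0, 0, 0], [1, 4, 4, 0, 0, 0, 0], [1, 4, 4, 0, 0, 0, 0], [1, 0, 0, 0, 0, 0, 0.18], [1, 0, 0, 0, 0, 0, 0.18], [1, 0, 0, 0, 0, 0, 0.18]]]}}

```text
time_s: 14.3
ee_pos: [439.6, 267.2, 228.1]
ee_rot: [179.6, -0.0, 147.2]
force: [-0.1, 0.0, -0.0]
gripper_width: 91.2
```

Call:
{"name": "move_arm", "arguments": {"increments": [[[1, 0, 0, 0, 0, 0, 0.18], [1, 0, 0, 0, 0, 0, 0.18], [1, 0, 0, 0, 0, 0, 0.18], [1, 0, 0, 0, 0, 0, 0.18], [1, 0, 0, 0, 0, 0, 0.18], [1, 0, 0, 0, 0, 0, 0.18], [1, 0, 0, 0, 0, 0, 0.18], [1, 0, 0, 0, 0, 0, 0.18], [1, 0, 0, 0, 0, 0, 0.18], [1, 0, 0, 0, 0, 0, 0.18], [1, 0, 0, 0, 0, 0, 0.18]]]}}

```text
time_s: 15.68
ee_pos: [438.6, 266.9, 228.4]
ee_rot: [-179.8, -0.3, 29.9]
force: [-0.0, -0.3, -0.1]
gripper_width: 91.4
```

```bash
python3 - <<'E'
from w import *
for n in ['wrist','scene','side']:
    f=grab(n); W=cloud(f); 
    for c in ((424,275),):
        try: print(n,c,rim(W,c,80,32))
        except Exception as e: print(e)
    for c in ((627,149),(611,240)):
        try: print(n,c,hole(W,c,79,34))
        except Exception as e: print(e)
E
python3 st.py 423.9 274 100 -10
```

```text
wrist (424, 275) (array([424.3, 274.3,  31.4]), 36, np.float64(79.8))
wrist (627, 149) (array([627.2, 149.8,  32.9]), 36, np.float64(79.1))
wrist (611, 240) (array([611. , 240.1,  33.1]), 36, np.float64(79.1))
scene (424, 275) (array([423.6, 271.6,  30.8]), 34, np.float64(78.6))
scene (627, 149) (array([626.9, 146.5,  34.9]), 26, np.float64(79.1))
scene (611, 240) (array([610.8, 237.1,  35.2]), 35, np.float64(79.0))
side (424, 275) (array([423.7, 275.6,  31. ]), 36, np.float64(78.5))
side (627, 149) (array([627.2, 151.5,  35. ]), 20, np.float64(78.7))
side (611, 240) (array([611.1, 241.4,  35.6]), 36, np.float64(78.5))
t 15.82 p [438.6 266.9 228.4] rot [-179.82   -0.33   30.4 ] q6 [29.9 89.5] F [-0.6  0.1 -0.4] T [-0.03  0.11  0.03] g 91.2
tool shift cm [-0.98 -1.31 12.84] turn rad [-0.005 -0.004  0.705]
```

Call:
{"name": "move_arm", "arguments": {"increments": [[[1, -1, -1.3, 0, 0, 0, 0], [1, 0, 0, 4, 0, 0, 0.175], [1, 0, 0, 4, 0, 0, 0.175], [1, 0, 0, 4, 0, 0, 0.175], [1, 0, 0, 0, 0, 0, 0.175], [1, 0, 0, 0, 0, 0, 0]]]}}

```text
time_s: 16.58
ee_pos: [418.8, 276.4, 106.3]
ee_rot: [-179.5, -0.1, -10.1]
force: [-0.0, 0.3, 0.9]
gripper_width: 91.2
```

```bash
python3 st.py 424.2 274 47 -10
python3 - <<'E'
from w import *
f=grab('wrist'); W=cloud(f); print(rim(W,(424,274),80,32)); save(f,'w3.png',s=1.2)
E
```

```text
t 16.57 p [418.8 276.4 106.3] rot [-1.7951e+02 -1.2000e-01 -1.0150e+01] q6 [ 31.9 131.9] F [-0.   0.3  0.9] T [0.02 0.14 0.07] g 91.2
tool shift cm [0.56 0.19 5.93] turn rad [-0.009 -0.002 -0.003]
(array([424.6, 274.2,  31.2]), 30, np.float64(79.9))
```

Call:
{"name": "move_arm", "arguments": {"increments": [[[1, 0.6, 0.2, 0, -0.009, 0, 0], [1, 0, 0, 0, 0, 0, 0], [1, 0, 0, 2, 0, 0, 0], [1, 0, 0, 2, 0, 0, 0], [1, 0, 0, 0, 0, 0, 0]]]}}

```text
time_s: 17.25
ee_pos: [426.3, 274.2, 68.1]
ee_rot: [-179.8, -0.4, -9.7]
force: [-0.4, 0.3, 0.0]
gripper_width: 90.9
```

```bash
python3 st.py 424.4 274.1 47 -10
```

```text
t 17.25 p [426.3 274.2  68.1] rot [-179.84   -0.36   -9.7 ] q6 [ 31.5 131.3] F [-0.4  0.3  0. ] T [ 0.08  0.13 -0.04] g 90.9
tool shift cm [-0.2   0.05  2.11] turn rad [-0.003 -0.006  0.005]
```

Call:
{"name": "move_arm", "arguments": {"increments": [[[1, -0.2, 0, 1, 0, -0.006, 0.005], [1, -0.1, 0, 1.1, 0, 0, 0], [1, 0, 0, 0, 0, 0, 0], [1, -0.1, 0, 0.1, 0, 0, 0], [1, 0, 0, 0, 0, 0, 0], [0.3, 0, 0, 0, 0, 0, 0], [0.3, 0, 0, 0, 0, 0, 0], [0.3, 0, 0, 0, 0, 0, 0], [0.3, 0, 0, 0, 0, 0, 0], [0.3, 0, 0, 0, 0, 0, 0]]]}}

```text
time_s: 18.5
ee_pos: [423.6, 275.7, 47.1]
ee_rot: [-179.7, -0.2, -9.9]
force: [0.4, 0.0, 0.1]
gripper_width: 61.6
```

```bash
python3 st.py 424.4 274.1 47 -10
```

```text
t 18.5 p [423.6 275.7  47.1] rot [-179.69   -0.19   -9.95] q6 [ 31.7 131.5] F [0.4 0.  0.1] T [ 0.01  0.1  -0.05] g 61.6
tool shift cm [0.1  0.14 0.01] turn rad [-0.005 -0.003  0.001]
```

Call:
{"name": "move_arm", "arguments": {"increments": [[[0.3, 0, 0, -3, 0, 0, 0], [0.3, 0, 0, -5, 0, 0, 0], [0.3, 0, 0, -5, 0, 0, 0], [0.3, 0, 0, 0, 0, 0, 0], [0.3, 4.6, 0.1, 0, 0, 0, 0], [0.3, 4.6, 0.1, 0, 0, 0, 0], [0.3, 4.6, 0.1, 0, 0, 0, 0], [0.3, 4.6, 0, 0, 0, 0, 0], [0.3, 0, 0, 0, 0, 0, 0], [0.3, 0, 0, 0, 0, 0, 0]]]}}

```text
time_s: 19.75
ee_pos: [602.3, 237.7, 167.3]
ee_rot: [179.7, 0.9, -9.9]
force: [-1.2, 0.1, -1.9]
gripper_width: 61.5
```

```bash
python3 st.py 610.5 240.1 165 -10
python3 - <<'E'
from w import *
f=grab('wrist'); W=cloud(f); s=monitor.state()
print(rim(W,s['ee_pos'][:2],s['ee_pos'][2]+33,32))
E
```

```text
t 19.75 p [602.3 237.7 167.3] rot [179.73   0.93  -9.89] q6 [ 20.4 120.2] F [-1.2  0.1 -1.9] T [0.05 0.12 0.01] g 61.5
tool shift cm [ 0.77 -0.37  0.22] turn rad [0.005 0.016 0.002]
(array([603.6, 238.2,  32. ]), 29, np.float64(199.9))
```

Call:
{"name": "move_arm", "arguments": {"increments": [[[0.3, 0.9, -0.35, 0, 0.005, 0.016, 0], [0.3, 0, 0, 0, 0, 0, 0], [0.3, 0, 0, 1.5, 0, 0, 0], [0.3, 0, 0, 1.5, 0, 0, 0], [0.3, 0, 0, 0, 0, 0, 0]]]}}

```text
time_s: 20.42
ee_pos: [609.2, 240.6, 134.8]
ee_rot: [180.0, 0.0, -9.7]
force: [-0.5, 0.0, -2.2]
gripper_width: 61.7
```

```bash
python3 st.py 610.2 240.1 110 -10
```

```text
t 20.43 p [609.2 240.6 134.8] rot [ 1.7999e+02  5.0000e-02 -9.7400e+00] q6 [ 20.5 120.3] F [-0.5  0.  -2.2] T [ 0.03  0.13 -0.1 ] g 61.7
tool shift cm [0.11 0.04 2.48] turn rad [0.    0.001 0.005]
```

Call:
{"name": "move_arm", "arguments": {"increments": [[[0.3, 0.1, 0.05, 1.2, 0, 0, 0], [0.3, 0, 0, 0.8, 0, 0, 0], [0.3, 0, 0, 0.3, 0, 0, -0.1], [0.3, 0, 0, 0.2, 0, 0, -0.17], [0.3, 0, 0, 0.2, 0, 0, -0.17]]]}}

```text
time_s: 21.05
ee_pos: [610.8, 239.7, 106.2]
ee_rot: [-180.0, -0.0, 16.2]
force: [-2.3, 1.4, 2.6]
gripper_width: 61.8
```

```bash
python3 st.py 610.2 240.0 90
```

```text
t 21.05 p [610.8 239.7 106.2] rot [-1.7999e+02 -1.0000e-02  1.6160e+01] q6 [20.4 94.3] F [-2.3  1.4  2.6] T [ 0.28  0.39 -0.1 ] g 61.8
tool shift cm [-0.05 -0.04  1.62] turn rad [-0. -0.  0.]
```

Call:
{"name": "move_arm", "arguments": {"increments": [[[0.3, -0.05, 0, 0.25, 0, 0, -0.17], [0.3, 0, 0, 0.25, 0, 0, -0.17], [0.3, 0, 0, 0.25, 0, 0, -0.17], [0.3, 0, 0, 0.25, 0, 0, -0.17]]]}}

```text
time_s: 21.55
ee_pos: [612.3, 238.3, 101.0]
ee_rot: [179.7, -0.2, 56.2]
force: [-4.4, 0.7, 7.1]
gripper_width: 61.6
```

```bash
python3 st.py 610.7 240.0 90
```

```text
t 21.55 p [612.3 238.3 101. ] rot [179.71  -0.21  56.23] q6 [20.3 54.1] F [-4.4  0.7  7.1] T [-0.04  1.02 -0.3 ] g 61.6
tool shift cm [ 0.05 -0.24  1.1 ] turn rad [ 0.005 -0.004 -0.   ]
```

Call:
{"name": "move_arm", "arguments": {"increments": [[[0.3, 0, -0.15, 0.25, 0.005, -0.004, -0.17], [0.3, 0.03, -0.08, 0.27, 0, 0, -0.17], [0.3, 0, 0, 0.27, 0, 0, -0.17], [0.3, 0, 0, 0.27, 0, 0, -0.17]]]}}

```text
time_s: 22.05
ee_pos: [612.4, 238.7, 98.5]
ee_rot: [179.6, -0.0, 96.2]
force: [-4.0, -3.1, 10.6]
gripper_width: 61.9
```

```bash
python3 st.py 611 239.8 86
```

```text
t 22.05 p [612.4 238.7  98.5] rot [ 1.7959e+02 -1.0000e-02  9.6160e+01] q6 [20.3 14.2] F [-4.  -3.1 10.6] T [-0.81  0.67 -0.49] g 61.9
tool shift cm [ 0.12 -0.13  1.25] turn rad [ 0.007 -0.    -0.   ]
```

Call:
{"name": "move_arm", "arguments": {"increments": [[[0.3, 0.1, -0.1, 0.3, 0.007, 0, -0.17], [0.3, 0.05, -0.05, 0.3, 0, 0, -0.17], [0.3, 0, 0, 0.3, 0, 0, -0.17]]]}}

```text
time_s: 22.42
ee_pos: [612.7, 238.6, 96.5]
ee_rot: [179.7, 0.2, 126.0]
force: [-3.7, -2.0, 8.7]
gripper_width: 61.6
```

```bash
python3 st.py 611 239.8 86
```

```text
t 22.43 p [612.7 238.6  96.5] rot [179.67   0.23 126.03] q6 [ 20.3 -15.6] F [-3.7 -2.   8.7] T [-0.34  0.73 -0.78] g 61.6
tool shift cm [ 0.2  -0.07  1.05] turn rad [0.006 0.004 0.   ]
```

Call:
{"name": "move_arm", "arguments": {"increments": [[[0.3, 0.1, 0, 0.38, 0.006, 0, -0.17], [0.3, 0.05, 0, 0.38, 0, 0, -0.17], [0.3, 0, 0, 0.38, 0, 0, -0.17]]]}}

```text
time_s: 22.8
ee_pos: [612.8, 238.7, 91.4]
ee_rot: [180.0, 0.4, 155.8]
force: [-3.1, -2.1, 8.3]
gripper_width: 61.8
```

```bash
python3 st.py 611 239.8 86
```

```text
t 22.8 p [612.8 238.7  91.4] rot [179.96   0.4  155.75] q6 [ 20.4 -45.2] F [-3.1 -2.1  8.3] T [-0.34  0.48 -0.81] g 61.8
tool shift cm [0.21 0.02 0.54] turn rad [0.001 0.007 0.   ]
```

Call:
{"name": "move_arm", "arguments": {"increments": [[[0.3, 0.05, 0, 0.33, 0, 0.007, -0.17], [0.3, 0.05, 0, 0.33, 0, 0, -0.17], [0.3, 0, 0, 0.33, 0, 0, -0.17]]]}}

```text
time_s: 23.18
ee_pos: [612.5, 238.7, 86.5]
ee_rot: [179.8, 0.2, -174.6]
force: [-2.8, -1.0, 7.1]
gripper_width: 61.6
```

```bash
python3 st.py 611 239.8 84
```

```text
t 23.18 p [612.5 238.7  86.5] rot [ 179.85    0.18 -174.57] q6 [ 20.2 -75.3] F [-2.8 -1.   7.1] T [-0.11  0.55 -0.74] g 61.6
tool shift cm [0.14 0.13 0.25] turn rad [0.003 0.003 0.   ]
```

Call:
{"name": "move_arm", "arguments": {"increments": [[[0.3, 0.05, 0.05, 0.27, 0, 0, -0.17], [0.3, 0, 0, 0.25, 0, 0, -0.17]]]}}

```text
time_s: 23.42
ee_pos: [612.2, 238.9, 84.1]
ee_rot: [179.8, 0.3, -154.8]
force: [-3.5, -1.2, 5.7]
gripper_width: 61.8
```

```bash
python3 st.py 611 239.8 84
```

```text
t 23.43 p [612.2 238.9  84.1] rot [ 179.85    0.34 -154.81] q6 [ 20.2 -95.1] F [-3.5 -1.2  5.7] T [-0.29  0.65 -0.87] g 61.8
tool shift cm [0.07 0.13 0.01] turn rad [0.003 0.006 0.   ]
```

Call:
{"name": "move_arm", "arguments": {"increments": [[[0.3, 0, 0, 0.2, 0, 0, -0.17], [0.95, 0, 0, 0, 0, 0, 0], [0.95, 0, 0, 0, 0, 0, 0], [0.95, 0, 0, 0, 0, 0, 0], [0.95, 0, 0, 0, 0, 0, 0]]]}}

```text
time_s: 24.05
ee_pos: [612.5, 238.8, 83.9]
ee_rot: [179.9, 0.5, -145.1]
force: [0.7, 1.3, -0.1]
gripper_width: 86.3
```

```bash
python3 st.py 611 239.8 84;  python3 - <<'E'
from w import *
for n in ['wrist','scene','side']:
    f=grab(n); W=cloud(f); 
    for c in [(612,240),(644,59)]:
        try: print(n,rim(W,c,119,32))
        except Exception as e: print(e)
E
```

```text
t 24.05 p [612.5 238.8  83.9] rot [ 179.88    0.45 -145.06] q6 [  20.2 -104.9] F [ 0.7  1.3 -0.1] T [ 0.14 -0.    0.01] g 86.3
tool shift cm [ 0.07  0.17 -0.01] turn rad [0.002 0.008 0.   ]
wrist (array([611.4, 238.8,  31.9]), 31, np.float64(118.9))
zero-size array to reduction operation maximum which has no identity
scene (array([615.3, 238.4,  34.5]), 15, np.float64(117.7))
scene (array([643.9,  56.3,  31. ]), 34, np.float64(118.0))
side (array([622. , 243.2,  41.6]), 11, np.float64(118.6))
side (array([642.7,  61. ,  30.6]), 35, np.float64(117.6))
```

Call:
{"name": "move_arm", "arguments": {"increments": [[[1, 0, 0, -2, 0, 0, 0], [1, 0, 0, -5, 0, 0, 0], [1, 0, 0, -5, 0, 0, 0], [1, 0, 0, -1, 0, 0, 0.18], [1, 0, 0, 0, 0, 0, 0.18], [1, 0, 0, 0, 0, 0, 0.18], [1, 0, 0, 0, 0, 0, 0.18], [1, 0, 0, 0, 0, 0, 0.18], [1, 0, 0, 0, 0, 0, 0.18], [1, 0, 0, 0, 0, 0, 0.18], [1, 0, 0, 0, 0, 0, 0.18], [1, 0, 0, 0, 0, 0, 0.18]]], "force": 15}}

```text
time_s: 25.7
ee_pos: [611.5, 238.1, 217.3]
ee_rot: [179.6, -0.2, 119.0]
force: [0.8, 1.0, -0.5]
gripper_width: 91.5
```

```bash
python3 st.py 446 -160 215 84.5
```

```text
t 25.7 p [611.5 238.1 217.3] rot [ 1.7964e+02 -1.6000e-01  1.1899e+02] q6 [20.2 -8.9] F [ 0.8  1.  -0.5] T [ 0.03 -0.03 -0.05] g 91.5
tool shift cm [-26.8  -33.77  -0.06] turn rad [ 0.005 -0.005  0.602]
```

Call:
{"name": "move_arm", "arguments": {"increments": [[[1, -3, -3.8, 0, 0, 0, 0], [1, -3, -3.8, 0, 0, 0, 0], [1, -3, -3.8, 0, 0, 0, 0], [1, -3, -3.8, 0, 0, 0, 0], [1, -3, -3.8, 0, 0, 0, 0], [1, -3, -3.8, 0, 0, 0, 0], [1, -3, -3.8, 0, 0, 0, 0], [1, -3, -3.8, 0, 0, 0, 0], [1, -2.5, -3.2, 0, 0, 0, 0.15], [1, 0, 0, 0, 0, 0, 0.15], [1, 0, 0, 0, 0, 0, 0.15], [1, 0, 0, 0, 0, 0, 0.15]]]}}

```text
time_s: 27.2
ee_pos: [440.7, -168.9, 214.0]
ee_rot: [179.5, -0.2, 83.4]
force: [-0.3, -0.6, 0.5]
gripper_width: 91.1
```

```bash
python3 - <<'E'
from w import *
from m import comps
for n in ['wrist','scene','side']:
    f=grab(n); W=cloud(f)
    if n=='wrist': save(f,'w4.png',s=1.2)
    for c,h,r in [((446,-122),95,15),((446,-256),95,15),((611,-84),69,38),((589,-312),69,38)]:
        try: print(n,c,rim(W,c,h,r,4))
        except Exception as e: print(n,c,'x')
E
python3 st.py 446 -122 100 84.5
```

```text
wrist (446, -122) (array([ 444.2, -120.9,   14.7]), 36, np.float64(95.2))
wrist (446, -256) (array([ 444.5, -260.2,   10.5]), 36, np.float64(95.3))
wrist (611, -84) (array([611.7, -82.6,  37.8]), 36, np.float64(67.7))
wrist (589, -312) x
scene (446, -122) (array([ 444.9, -123.3,   12.3]), 32, np.float64(94.9))
scene (446, -256) (array([ 446.4, -257.8,   13.1]), 34, np.float64(94.7))
scene (611, -84) (array([611.6, -84.9,  37.6]), 36, np.float64(67.4))
scene (589, -312) (array([ 588.8, -313.2,   37.7]), 36, np.float64(67.8))
side (446, -122) (array([ 443.6, -118. ,   12.7]), 26, np.float64(94.4))
side (446, -256) (array([ 444. , -254.7,   11.3]), 27, np.float64(93.9))
side (611, -84) (array([612.1, -81.3,  37.3]), 35, np.float64(67.6))
side (589, -312) (array([ 589.4, -310.7,   36.9]), 34, np.float64(67.2))
t 27.35 p [ 440.8 -168.6  213.9] rot [179.55  -0.23  83.84] q6 [-22.6 -16.6] F [-0.   0.3  0.4] T [ 0.03  0.03 -0.02] g 90.9
tool shift cm [ 4.65 -0.07 11.41] turn rad [ 0.008 -0.004 -0.011]
```

View pics/w4.png

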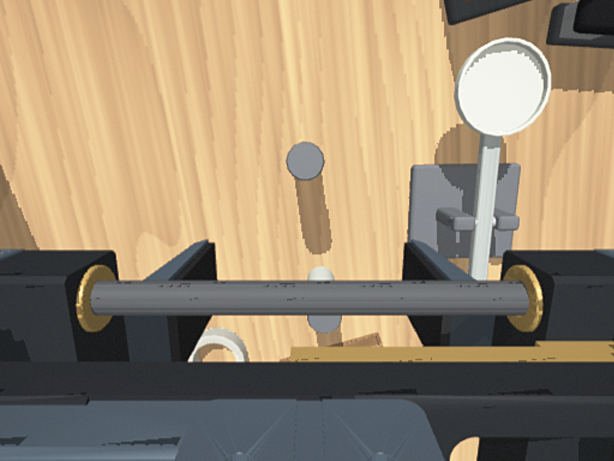

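The wrist view shows the near stick at (305,160), the far stick at about (322,300) and pan 1 at (503,90), matching the other two views. I'll grasp the near stick.

Call:
{"name": "move_arm", "arguments": {"increments": [[[1, 4.7, 0.1, 0, 0.008, -0.004, -0.011], [1, 0, 0, 0, 0, 0, 0], [1, 0, 0, 3.5, 0, 0, 0], [1, 0, 0, 3.5, 0, 0, 0], [1, 0, 0, 2.5, 0, 0, 0], [1, 0, 0, 0, 0, 0, 0]]]}}

```text
time_s: 28.1
ee_pos: [448.6, -123.3, 117.9]
ee_rot: [179.8, 0.2, 85.3]
force: [0.5, -0.2, 0.2]
gripper_width: 91.3
```

```bash
python3 st.py 444.2 -120.9 50 84.5
```

```text
t 28.1 p [ 448.6 -123.3  117.9] rot [179.76   0.18  85.27] q6 [-16.7 -11.9] F [ 0.5 -0.2  0.2] T [0.09 0.   0.02] g 91.3
tool shift cm [ 0.22 -0.48  6.79] turn rad [0.004 0.003 0.013]
```

Call:
{"name": "move_arm", "arguments": {"increments": [[[1, 0.2, -0.5, 2, 0, 0, 0.013], [1, 0, -0.1, 2.5, 0, 0, 0], [1, 0, -0.1, 1.8, 0, 0, 0], [1, 0, -0.1, 0.3, 0, 0, 0], [0, 0, 0, 0, 0, 0, 0], [0, 0, 0, 0, 0, 0, 0], [0, 0, 0, 0, 0, 0, 0], [0, 0, 0, 0, 0, 0, 0], [0, 0, 0, 0, 0, 0, 0], [0, 0, 0, 0, 0, 0, 0]]], "force": 15}}

```text
time_s: 29.35
ee_pos: [448.1, -124.8, 58.6]
ee_rot: [178.8, 0.4, 84.8]
force: [-0.3, 1.5, -0.2]
gripper_width: 33.8
```

```bash
python3 st.py 444.2 -120.9 50 84.5
```

```text
t 29.35 p [ 448.1 -124.8   58.6] rot [178.78   0.43  84.77] q6 [-16.9 -11.4] F [-0.3  1.5 -0.2] T [-0.01  0.1   0.03] g 33.8
tool shift cm [ 0.36 -0.44  0.85] turn rad [0.021 0.008 0.005]
```

Call:
{"name": "move_arm", "arguments": {"increments": [[[0.3, 0.3, -0.2, 0.3, 0.018, 0.006, 0], [0, 0, 0, 0, 0, 0, 0], [0, 0, 0, 0, 0, 0, 0], [0, 0, 0, 0, 0, 0, 0], [0, 0, 0, 0, 0, 0, 0]]]}}

```text
time_s: 29.98
ee_pos: [444.5, -122.0, 56.6]
ee_rot: [-179.9, 0.2, 84.9]
force: [-1.1, -0.5, 2.8]
gripper_width: 29.5
```

```bash
python3 st.py 444.2 -120.9 50 84.5
```

```text
t 29.98 p [ 444.5 -122.    56.6] rot [-1.7989e+02  1.5000e-01  8.4880e+01] q6 [-16.6 -11.4] F [-1.1 -0.5  2.8] T [-0.07  0.17 -0.01] g 29.5
tool shift cm [ 0.11 -0.04  0.65] turn rad [-0.002  0.003  0.007]
```

Call:
{"name": "move_arm", "arguments": {"increments": [[[0, 0, 0, -3, 0, 0, 0], [0, 0, 0, -4, 0, 0, 0], [0, 0, 0, -3, 0, 0, 0], [0, 0, 0, 0, 0, 0, 0], [0, 1.3, 4, 0, 0, 0, 0], [0, 1.3, 4, 0, 0, 0, 0], [0, 1.3, 4, 0, 0, 0, 0], [0, 1.3, 4, 0, 0, 0, 0], [0, 0, 0, 0, 0, 0, 0], [0, 0, 0, 0, 0, 0, 0]]]}}

```text
time_s: 31.22
ee_pos: [607.1, -81.6, 144.6]
ee_rot: [-178.7, -0.0, 84.8]
force: [-0.1, 0.3, -0.7]
gripper_width: 29.6
```

```bash
python3 st.py 611.7 -83.3 140 84.5;python3 - <<'E'
from w import *
f=grab('wrist'); W=cloud(f); s=monitor.state(); p=s['ee_pos']
try: print(rim(W,p[:2],p[2]+38,15,5))
except Exception as e: print(e)
E
```

```text
t 31.23 p [607.1 -81.6 144.6] rot [-178.73   -0.     84.82] q6 [-8.7 -3.5] F [-0.1  0.3 -0.7] T [-0.02  0.02 -0.01] g 29.6
tool shift cm [-0.13  0.49  0.45] turn rad [-0.022 -0.     0.006]
(array([609. , -78.6,  16. ]), 30, np.float64(183.0))
```

Call:
{"name": "move_arm", "arguments": {"increments": [[[0, -0.35, 0.45, 0, -0.022, 0, 0], [0, 0, 0, 0, 0, 0, 0], [0, 0, 0, 1.2, 0, 0, 0], [0, 0, 0, 0.7, 0, 0, 0], [0, 0, 0, 0, 0, 0, 0]]]}}

```text
time_s: 31.9
ee_pos: [608.7, -86.7, 124.4]
ee_rot: [180.0, -0.0, 84.7]
force: [-0.5, -0.1, -0.1]
gripper_width: 29.6
```

```bash
python3 st.py 611.3 -85.5 121 84.5
```

```text
t 31.9 p [608.7 -86.7 124.4] rot [ 1.7998e+02 -1.0000e-02  8.4700e+01] q6 [-9.2 -3.9] F [-0.5 -0.1 -0.1] T [0.02 0.01 0.03] g 29.6
tool shift cm [0.14 0.25 0.34] turn rad [ 0.    -0.     0.004]
```

Call:
{"name": "move_arm", "arguments": {"increments": [[[0, 0.15, 0.25, 0.35, 0, 0, 0], [0, 0, 0, 0.1, 0, 0, 0], [0, 0, 0, 0, 0, 0, 0], [0.9, 0, 0, 0, 0, 0, 0], [0.9, 0, 0, 0, 0, 0, 0], [0.9, 0, 0, 0, 0, 0, 0], [0.9, 0, 0, 0, 0, 0, 0], [0.9, 0, 0, 0, 0, 0, 0], [0.9, 0, 0, 0, 0, 0, 0], [0.9, 0, 0, 0, 0, 0, 0]]]}}

```text
time_s: 33.15
ee_pos: [612.4, -85.3, 120.5]
ee_rot: [179.9, -0.0, 84.7]
force: [-0.0, 0.3, -0.2]
gripper_width: 81.6
```

```bash
python3 st.py 611.3 -85.5 200 84.5
python3 - <<'E'
from w import *
f=grab('scene'); save(f,'s2.png',(200,130,400,330),3)
E
```

```text
t 33.15 p [612.4 -85.3 120.5] rot [179.85  -0.    84.72] q6 [-9.  -3.7] F [-0.   0.3 -0.2] T [-0.    0.04 -0.05] g 81.6
tool shift cm [-0.03 -0.09 -7.95] turn rad [ 0.003 -0.     0.004]
```

View pics/s2.png

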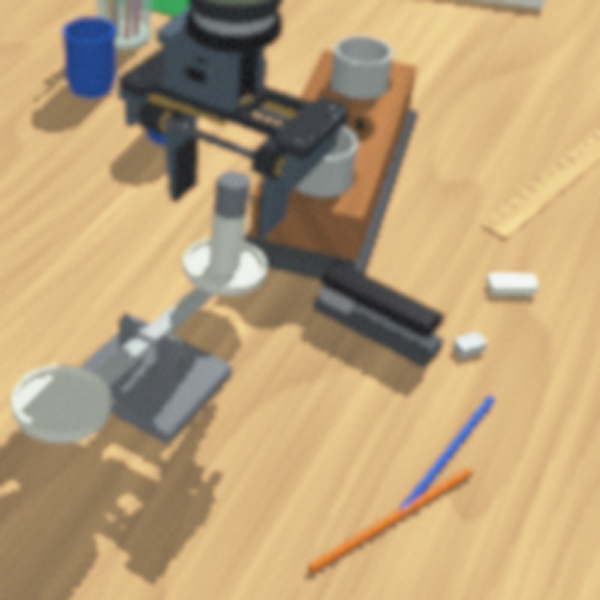

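The first stick stands in its lowered pan at (232,230), and both pots at (362,65) and (325,160) look seated. Next is the second stick.

Call:
{"name": "move_arm", "arguments": {"increments": [[[0.9, 0, 0, -2, 0, 0, 0], [0.9, 0, 0, -5, 0, 0, 0], [0.9, 0, 0, -2, 0, 0, 0], [1, -3.7, -3, 0, 0, 0, 0], [1, -3.7, -3, 0, 0, 0, 0], [1, -3.7, -3, 0, 0, 0, 0], [1, -3.7, -3, 0, 0, 0, 0], [1, -3.7, -3, 0, 0, 0, 0], [1, 0, 0, 0, 0, 0, 0], [1, 0, 0, 0, 0, 0, 0]]]}}

```text
time_s: 34.45
ee_pos: [442.2, -260.2, 213.1]
ee_rot: [179.7, 0.1, 84.8]
force: [0.7, 0.7, -0.5]
gripper_width: 91.0
```

```bash
python3 st.py 444.9 -256.3 120 84.5;python3 - <<'E'
from w import *
f=grab('wrist'); W=cloud(f)
for a in [((445,-256),95,15,4)]:
    try: print(rim(W,*a))
    except Exception as e: print(e)
f=grab('side'); W=cloud(f); print(rim(W,(444,-255),95,15,4))
E
```

```text
t 34.45 p [ 442.2 -260.2  213.1] rot [1.7972e+02 9.0000e-02 8.4820e+01] q6 [-31.8 -26.6] F [ 0.7  0.7 -0.5] T [0.01 0.03 0.01] g 91.0
tool shift cm [0.43 0.18 9.32] turn rad [0.005 0.001 0.006]
(array([ 445.1, -255.5,   14.8]), 36, np.float64(95.2))
(array([ 444.9, -252.9,   12.4]), 27, np.float64(94.1))
```

Call:
{"name": "move_arm", "arguments": {"increments": [[[1, 0.5, 0.2, 0, 0.005, 0, 0], [1, 0, 0, 3.5, 0, 0, 0], [1, 0, 0, 4, 0, 0, 0], [1, 0, 0, 3.5, 0, 0, 0], [1, 0, 0, 1, 0, 0, 0], [1, 0, 0, 0, 0, 0, 0]]]}}

```text
time_s: 35.3
ee_pos: [451.4, -251.0, 91.2]
ee_rot: [179.8, 0.1, 85.4]
force: [0.6, 0.6, 0.6]
gripper_width: 90.8
```

```bash
python3 st.py 445.1 -255.7 55 84.5
```

```text
t 35.3 p [ 451.4 -251.    91.2] rot [1.7979e+02 1.3000e-01 8.5380e+01] q6 [-30.3 -25.7] F [0.6 0.6 0.6] T [0.04 0.01 0.  ] g 90.8
tool shift cm [-0.51 -0.61  3.62] turn rad [0.004 0.002 0.015]
```

Call:
{"name": "move_arm", "arguments": {"increments": [[[1, -0.5, -0.6, 0, 0.004, 0, 0.015], [1, 0, -0.1, 1.8, 0, 0, 0], [1, 0, -0.1, 1.6, 0, 0, 0], [1, 0, 0, 0, 0, 0, 0], [0.4, 0, 0, 0, 0, 0, 0], [0, 0, 0, 0, 0, 0, 0], [0, 0, 0, 0, 0, 0, 0], [0, 0, 0, 0, 0, 0, 0], [0, 0, 0, 0, 0, 0, 0], [0, 0, 0, 0, 0, 0, 0], [0, 0, 0, 0, 0, 0, 0], [0, 0, 0, 0, 0, 0, 0]]]}}

```text
time_s: 36.8
ee_pos: [447.7, -259.7, 65.3]
ee_rot: [179.2, 0.6, 84.4]
force: [-0.1, 0.4, 0.9]
gripper_width: 29.8
```

```bash
python3 st.py 445.1 -255.7 55 84.5
```

```text
t 36.8 p [ 447.7 -259.7   65.3] rot [179.16   0.59  84.37] q6 [-31.3 -25.5] F [-0.1  0.4  0.9] T [ 0.02 -0.01  0.01] g 29.8
tool shift cm [ 0.38 -0.31  1.02] turn rad [ 0.015  0.01  -0.002]
```

Call:
{"name": "move_arm", "arguments": {"increments": [[[0, 0, 0, -3, 0, 0, 0], [0, 0, 0, -4, 0, 0, 0], [0, 0, 0, -3.5, 0, 0, 0], [0, 0, 0, 0, 0.015, 0.01, 0], [0, -1.1, 3.6, 0, 0, 0, 0], [0, -1.1, 3.6, 0, 0, 0, 0], [0, -1.1, 3.6, 0, 0, 0, 0], [0, -1, 3.4, 0, 0, 0, 0], [0, 0, 0, 0, 0, 0, 0], [0, 0, 0, 0, 0, 0, 0]]]}}

```text
time_s: 38.05
ee_pos: [582.4, -314.3, 161.6]
ee_rot: [-178.9, -0.5, 84.4]
force: [-0.5, 0.3, -0.1]
gripper_width: 29.6
```

```bash
python3 st.py 588.7 -316 155 84.5;python3 - <<'E'
from w import *
f=grab('wrist'); W=cloud(f); s=monitor.state(); p=s['ee_pos']
try: print(rim(W,p[:2],p[2]+29.7,15,5))
except Exception as e: print(e)
for n in ['scene','side']:
    W=cloud(grab(n)); print(n,rim(W,(589,-312),80,38,6),rim(W,p[:2],p[2]+29.7,15,5))
E
```

```text
t 38.05 p [ 582.4 -314.3  161.6] rot [-178.9    -0.47   84.36] q6 [-29.3 -23.7] F [-0.5  0.3 -0.1] T [-0.04 -0.02  0.  ] g 29.6
tool shift cm [-0.12  0.66  0.64] turn rad [-0.019 -0.008 -0.002]
(array([ 582.8, -311.2,   16.4]), 29, np.float64(191.2))
scene (array([ 589.7, -312.2,   37.3]), 35, np.float64(77.9)) (array([ 588.2, -304.6,   23. ]), 25, np.float64(191.1))
side (array([ 589.1, -308.4,   36.8]), 35, np.float64(77.1)) (array([ 577.8, -316.2,   22.4]), 28, np.float64(191.1))
```

Call:
{"name": "move_arm", "arguments": {"increments": [[[0, -0.1, 0.7, 0, -0.019, -0.008, 0], [0, 0, 0, 0, 0, 0, 0], [0, 0, 0, 0.8, 0, 0, 0], [0, 0, 0, 0.6, 0, 0, 0], [0, 0, 0, 0, 0, 0, 0]]]}}

```text
time_s: 38.83
ee_pos: [588.5, -315.7, 148.7]
ee_rot: [179.8, 0.1, 84.3]
force: [-0.1, -0.1, -0.9]
gripper_width: 29.6
```

```bash
python3 st.py 589 -315 142.5 84.5
```

```text
t 38.83 p [ 588.5 -315.7  148.7] rot [1.798e+02 7.000e-02 8.434e+01] q6 [-29.2 -23.5] F [-0.1 -0.1 -0.9] T [ 0.01  0.03 -0.02] g 29.6
tool shift cm [0.07 0.04 0.62] turn rad [ 0.004  0.001 -0.003]
```

Call:
{"name": "move_arm", "arguments": {"increments": [[[0, 0, 0, 0.6, 0, 0, 0], [0, 0, 0, 0.25, 0, 0, 0], [0, 0, 0, 0, 0, 0, 0], [0.9, 0, 0, 0, 0, 0, 0], [0.9, 0, 0, 0, 0, 0, 0], [0.9, 0, 0, 0, 0, 0, 0], [0.9, 0, 0, 0, 0, 0, 0], [0.9, 0, 0, 0, 0, 0, 0], [0.9, 0, 0, 0, 0, 0, 0], [0.9, 0, 0, 0, 0, 0, 0]]]}}

```text
time_s: 40.08
ee_pos: [588.9, -315.9, 140.1]
ee_rot: [179.7, 0.1, 84.3]
force: [-0.7, 0.1, 1.3]
gripper_width: 82.2
```

Call:
{"name": "move_arm", "arguments": {"increments": [[[0.9, 0, 0, -2, 0, 0, 0], [0.9, 0, 0, -4, 0, 0, 0], [0.9, 0, 0, -4, 0, 0, 0], [0.9, 0, 0, 0, 0, 0, 0], [0.9, 0, 0, 0, 0, 0, 0], [0.9, 0, 0, 0, 0, 0, 0], [0.9, 0, 0, 0, 0, 0, 0], [0.9, 0, 0, 0, 0, 0, 0], [0.9, 0, 0, 0, 0, 0, 0], [0.9, 0, 0, 0, 0, 0, 0], [0.9, 0, 0, 0, 0, 0, 0], [0.9, 0, 0, 0, 0, 0, 0]]]}}

```text
time_s: 41.58
ee_pos: [586.6, -314.7, 237.3]
ee_rot: [-179.7, -0.1, 84.3]
force: [-1.0, 0.7, 0.4]
gripper_width: 82.3
```

Call:
{"name": "move_arm", "arguments": {"increments": [[[0.9, 0, 0, 0, 0, 0, 0], [0.9, 0, 0, 0, 0, 0, 0], [0.9, 0, 0, 0, 0, 0, 0], [0.9, 0, 0, 0, 0, 0, 0], [0.9, 0, 0, 0, 0, 0, 0], [0.9, 0, 0, 0, 0, 0, 0], [0.9, 0, 0, 0, 0, 0, 0], [0.9, 0, 0, 0, 0, 0, 0], [0.9, 0, 0, 0, 0, 0, 0], [0.9, 0, 0, 0, 0, 0, 0], [0.9, 0, 0, 0, 0, 0, 0], [0.9, 0, 0, 0, 0, 0, 0]]]}}

```text
time_s: 43.08
ee_pos: [586.6, -314.7, 237.4]
ee_rot: [-179.7, -0.1, 84.3]
force: [-0.4, 0.2, 0.2]
gripper_width: 82.0
```

```bash
cat > bal.py <<'E'
from w import *
for n in ['scene','side']:
    f=grab(n); W=cloud(f)
    if n=='scene': save(f,'s3.png',(190,130,390,330),3)
    for c in [(611.7,-83),(589,-312)]:
        d=np.hypot(W[...,0]-c[0],W[...,1]-c[1]); m=d<40
        Z=W[m][:,2]; pan=Z[(Z>45)&(Z<90)]; top=W[(d<34)&(W[...,2]>110)]
        top=top[(top[:,2]<185)]; t=top[top[:,2]>np.percentile(top[:,2],99)-4] if len(top) else top
        print(n,c,'pan z',np.median(pan).round(1),'stick top',t.mean(0).round(1) if len(t) else None)
E
python3 bal.py; python3 st.py
```

```text
scene (611.7, -83) pan z 55.6 stick top [613.8 -78.7 147.4]
scene (589, -312) pan z 76.7 stick top [ 601.4 -284.7  110.6]
side (611.7, -83) pan z 53.7 stick top [613.2 -73.2 146.2]
side (589, -312) pan z 76.1 stick top None
t 43.17 p [ 586.6 -314.7  237.4] rot [-1.7973e+02 -1.3000e-01  8.4340e+01] q6 [-29.2 -23.5] F [-0.3 -0.1  0.9] T [ 0.01 -0.01  0.02] g 82.2
```

View pics/s3.png

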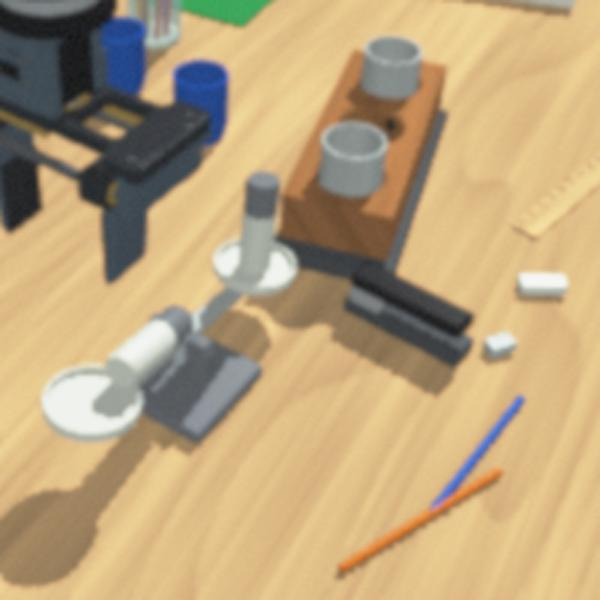

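The second stick toppled: it now lies along the beam, from its base at (115,385) in the pan to its cap at (175,325) near the pivot. The weighing isn't valid yet. I'll locate the stick and pick it up again.

Run:
```python
from w import *
f=grab('wrist'); W=cloud(f); save(f,'w5.png',s=1.3)
u=np.array([22.6,229])/230.1; n=np.array([u[1],-u[0]]); c=np.array([589,-312])
for nm in ['wrist','scene','side']:
    if nm!='wrist': W=cloud(grab(nm))
    d=W[...,:2]-c; s=d@u; t=d@n
    print(nm)
    for a in range(-40,140,10):
        m=(s>a)&(s<a+10)&(abs(t)<42)&(W[...,2]>66)&(W[...,2]<140)
        if m.sum()>5:
            P=W[m]; z=np.percentile(P[:,2],97); k=P[:,2]>z-3
            hi=(abs(t)<42)&m&(W[...,2]>84); print(a,m.sum(),'ztop',z.round(1),'t of crest',np.median(t[m][k]).round(1),'t range>84',[np.percentile(t[hi],q).round(1) for q in (3,97)] if hi.sum()>5 else '')
```

```text
wrist
-40 137 ztop 86.3 t of crest -0.7 t range>84 [np.float64(-15.9), np.float64(14.6)]
-30 452 ztop 85.2 t of crest -14.9 t range>84 [np.float64(-28.0), np.float64(27.7)]
-20 554 ztop 83.7 t of crest 27.8 t range>84 [np.float64(-33.9), np.float64(33.6)]
-10 618 ztop 82.8 t of crest 33.1 t range>84 
0 626 ztop 81.5 t of crest 34.0 t range>84 
10 576 ztop 80.7 t of crest -0.2 t range>84 
20 418 ztop 109.8 t of crest 8.0 t range>84 [np.float64(-3.8), np.float64(22.8)]
30 400 ztop 110.7 t of crest 9.9 t range>84 [np.float64(-4.8), np.float64(23.2)]
40 321 ztop 108.5 t of crest 8.9 t range>84 [np.float64(-5.9), np.float64(22.1)]
50 295 ztop 105.8 t of crest 7.9 t range>84 [np.float64(-6.9), np.float64(20.3)]
60 321 ztop 103.5 t of crest 5.9 t range>84 [np.float64(-7.9), np.float64(19.1)]
70 295 ztop 100.9 t of crest 4.9 t range>84 [np.float64(-10.0), np.float64(18.2)]
80 318 ztop 98.8 t of crest 3.9 t range>84 [np.float64(-10.6), np.float64(17.0)]
90 310 ztop 96.2 t of crest 2.9 t range>84 [np.float64(-10.9), np.float64(15.2)]
100 314 ztop 93.8 t of crest 1.0 t range>84 [np.float64(-11.
[... 1627 characters left out ...]
 crest 8.5 t range>84 [np.float64(-5.0), np.float64(18.8)]
40 23 ztop 107.5 t of crest 5.8 t range>84 [np.float64(-5.5), np.float64(18.0)]
50 23 ztop 105.2 t of crest 6.7 t range>84 [np.float64(-8.4), np.float64(17.5)]
60 20 ztop 103.4 t of crest 5.2 t range>84 [np.float64(-7.9), np.float64(16.2)]
70 19 ztop 100.8 t of crest 2.9 t range>84 [np.float64(-9.0), np.float64(10.9)]
80 20 ztop 99.2 t of crest 3.2 t range>84 [np.float64(-11.0), np.float64(15.3)]
90 20 ztop 96.0 t of crest 1.5 t range>84 [np.float64(-10.4), np.float64(11.2)]
100 20 ztop 94.7 t of crest -5.9 t range>84 [np.float64(-13.2), np.float64(10.2)]
110 44 ztop 89.9 t of crest -3.8 t range>84 [np.float64(-9.9), np.float64(6.7)]
```

View pics/w5.png

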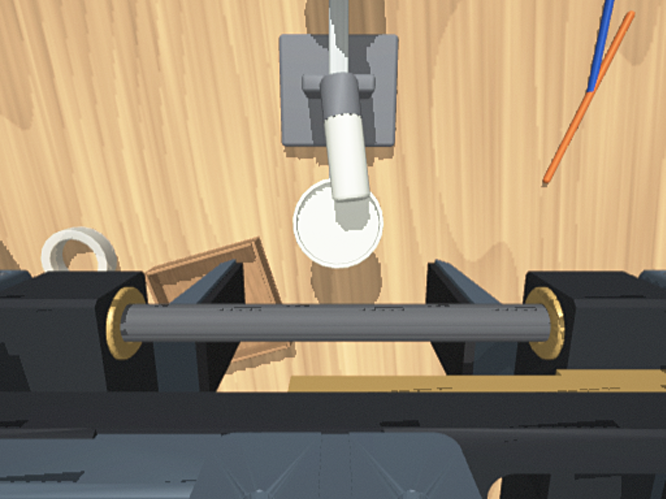

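The wrist view shows the stick lying over the beam, base at (350,195) and cap at (338,90); the three views agree on an axis about 87 mm high at its middle. The flat pads allow a grasp at any angle about the jaw axis. So I'll grasp it with the tool tilted −38°, turn +77° to stand it up, set it on the table and regrasp it.

Call:
{"name": "move_arm", "arguments": {"increments": [[[0.75, 0, 0, 0, 0, 0, -0.1], [0.75, 7e-07, 0, 0, 0, -0.168, 0], [0.75, 0, 0, 0, 0, -0.168, 0], [0.75, 0, 0, 0, 0, -0.168, 0], [0.75, 0, 0, 0, 0, -0.168, 0], [0.75, 0, 0, 0, 0, 0, 0]]]}}

```text
time_s: 44.08
ee_pos: [587.1, -316.0, 238.0]
ee_rot: [-179.9, 39.4, 90.3]
force: [0.6, -1.0, 0.0]
gripper_width: 68.7
```

```bash
sed -i "s/T=Ro.from_euler('xyz',\[180,0,yaw\],degrees=True)/T=Ro.from_euler('xyz',[180,0,yaw],degrees=True)*Ro.from_rotvec([0,float(sys.argv[5]) if len(sys.argv)>5 else 0,0])/" st.py; python3 st.py 601.1 -245 120 90.4 -0.67; python3 -c "
from h import *;print(monitor.state()['qpos'].round(1))"
```

```text
t 44.08 p [ 587.1 -316.   238. ] rot [-179.9    39.43   90.31] q6 [-11.    7.4] F [ 0.6 -1.   0. ] T [0.36 0.08 0.01] g 68.7
tool shift cm [12.97  1.45  4.61] turn rad [-0.003  0.018 -0.001]
[-11.   22.2  91.5 -43.5  64.9   7.4]
```

Call:
{"name": "move_arm", "arguments": {"increments": [[[0.75, 4.3, 0.5, 0.3, 0, 0.018, 0], [0.75, 4.3, 0.5, 0.5, 0, 0, 0], [0.75, 4.3, 0.5, 0.5, 0, 0, 0], [0.75, 0, 0, 0, 0, 0, 0]]]}}

```text
time_s: 44.58
ee_pos: [605.0, -224.8, 149.3]
ee_rot: [179.5, 37.9, 89.6]
force: [-0.2, -0.4, -0.3]
gripper_width: 67.6
```

```bash
python3 st.py 601.1 -255.3 78 90.4 -0.67
```

```text
t 44.58 p [ 605.  -224.8  149.3] rot [179.52  37.91  89.57] q6 [-2.8 20.7] F [-0.2 -0.4 -0.3] T [ 0.36 -0.02  0.  ] g 67.6
tool shift cm [ 1.97 -0.43  7.5 ] turn rad [-0.001 -0.008 -0.011]
```

Call:
{"name": "move_arm", "arguments": {"increments": [[[0.75, 2, -0.4, 1, 0, -0.008, -0.011], [0.75, 0, 0, 2, 0, 0, 0], [0.75, 0, 0, 2, 0, 0, 0], [0.75, 0, 0, 0, 0, 0, 0]]]}}

```text
time_s: 45.08
ee_pos: [604.3, -247.7, 101.8]
ee_rot: [179.4, 38.4, 89.6]
force: [0.2, 0.2, 0.1]
gripper_width: 68.5
```

```bash
python3 st.py 601.1 -255.3 78 90.4 -0.67
```

```text
t 45.08 p [ 604.3 -247.7  101.8] rot [179.37  38.37  89.6 ] q6 [-4.8 24.8] F [0.2 0.2 0.1] T [ 0.36 -0.02 -0.  ] g 68.5
tool shift cm [ 0.88 -0.34  2.33] turn rad [ 0.002 -0.    -0.011]
```

Call:
{"name": "move_arm", "arguments": {"increments": [[[0.75, 0.6, -0.35, 1.2, 0.002, 0, -0.011], [0.75, 0.2, -0.1, 1.2, 0, 0, 0], [0.75, 0, 0, 0, 0, 0, 0], [0, 0, 0, 0, 0, 0, 0], [0, 0, 0, 0, 0, 0, 0], [0, 0, 0, 0, 0, 0, 0], [0, 0, 0, 0, 0, 0, 0], [0, 0, 0, 0, 0, 0, 0], [0, 0, 0, 0, 0, 0, 0], [0, 0, 0, 0, 0, 0, 0]]], "force": 20}}

```text
time_s: 46.32
ee_pos: [600.9, -257.3, 78.5]
ee_rot: [179.8, 38.4, 90.3]
force: [0.0, 0.1, -0.2]
gripper_width: 29.6
```

```bash
python3 st.py 601.1 -255.3 78 90.4 -0.67
```

```text
t 46.33 p [ 600.9 -257.3   78.5] rot [179.76  38.4   90.29] q6 [-5.8 26.4] F [ 0.   0.1 -0.2] T [ 0.42  0.02 -0.  ] g 29.6
tool shift cm [ 0.19  0.02 -0.08] turn rad [ 0.003  0.    -0.001]
```

Call:
{"name": "move_arm", "arguments": {"increments": [[[0, -1.2, 0, -1.6, 0, 0, 0], [0, -2.4, 0, -3.1, 0, 0, 0], [0, -2.4, 0, -3.1, 0, 0, 0], [0, -1.5, 0, -2, 0, 0, 0], [0, 0, 0, 0, 0, 0.17, 0], [0, 0, 0, 0, 0, 0.17, 0], [0, 0, 0, 0, 0, 0.17, 0], [0, 0, 0, 0, 0, 0.17, 0], [0, 0, 0, 0, 0, 0, 0]]]}}

```text
time_s: 47.45
ee_pos: [600.5, -253.6, 205.3]
ee_rot: [179.9, -1.7, 90.7]
force: [0.0, 1.3, -0.4]
gripper_width: 29.8
```

```bash
python3 st.py 460 -150 170 90.4 0
```

```text
t 47.45 p [ 600.5 -253.6  205.3] rot [179.87  -1.74  90.74] q6 [-24.7 -25.9] F [ 0.   1.3 -0.4] T [-0.   -0.01 -0.01] g 29.8
tool shift cm [ 10.43 -13.92   3.82] turn rad [ 0.002 -0.03   0.006]
```

Call:
{"name": "move_arm", "arguments": {"increments": [[[0, 3.4, -4.6, 0, 0, 0, 0], [0, 3.4, -4.6, 0, 0, 0, 0], [0, 3.4, -4.6, 0, 0, 0, 0], [0, 0, 0, 0, 0, 0.18, 0], [0, 0, 0, 0, 0, 0.18, 0], [0, 0, 0, 0, 0, 0.18, 0], [0, 0, 0, 0, 0, 0.18, 0], [0, 0, 0, 0, 0, 0.18, 0], [0, 0, 0, 0, 0, 0.18, 0], [0, 0, 0, 0, 0, 0, 0]]]}}

```text
time_s: 48.7
ee_pos: [450.8, -136.9, 203.6]
ee_rot: [-178.1, -64.6, 90.2]
force: [-0.2, -1.1, 0.5]
gripper_width: 29.8
```

```bash
python3 st.py 460 -150 60 90.4 1.137
python3 - <<'E'
from h import *
s=monitor.state(); p=s['ee_pos']; print(s['qpos'].round(1))
f=grab('scene'); save(f,'s4.png',(130,100,380,330),3)
for n in ['scene','side']:
    f=grab(n); W=cloud(f); hsv=cv2.cvtColor(f['color'],cv2.COLOR_RGB2HSV)
    m=(abs(W[...,0]-p[0])<25)&(abs(W[...,1]-p[1])<60)&(hsv[...,1]<60)&(hsv[...,2]>110)&(W[...,2]>60)&(W[...,2]<290)
    P=W[m]; print(n,len(P),np.percentile(P,[2,50,98],axis=0).round(0).tolist() if len(P) else '')
E
```

```text
t 48.7 p [ 450.8 -136.9  203.6] rot [-178.12  -64.61   90.23] q6 [-44.6 -56. ] F [-0.2 -1.1  0.5] T [-0.6  -0.01  0.01] g 29.8
tool shift cm [-13.54   1.08   4.94] turn rad [-0.03   0.009 -0.001]
[-44.6  34.1  95.2  39.5 103.9 -56. ]
scene 66 [[441.0, -162.0, 244.0], [455.0, -147.0, 265.0], [467.0, -137.0, 267.0]]
side 157 [[438.0, -156.0, 174.0], [449.0, -134.0, 207.0], [471.0, -129.0, 266.0]]
```

View pics/s4.png

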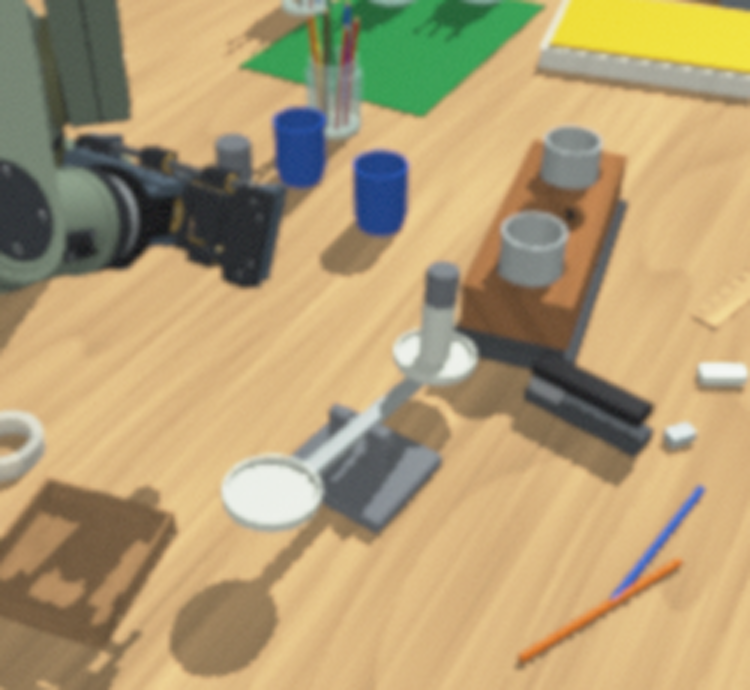

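The stick is upright in the grip, with the cap at (233,155), and stick 1 still stands at (437,320). Bottom ≈ TCP − 32 mm, so I'll lower it to the table.

Call:
{"name": "move_arm", "arguments": {"increments": [[[0, -3.6, 0, 1.7, -0.03, 0, 0], [0, -3.6, 0, 1.7, 0, 0, 0], [0, -3.6, 0, 1.7, 0, 0, 0], [0, -2, 0, 0.93, 0, 0, 0], [0, 0, 0, 0, 0, 0, 0]]]}}

```text
time_s: 49.48
ee_pos: [455.8, -136.5, 70.5]
ee_rot: [177.2, -62.8, 93.5]
force: [0.0, 0.8, 0.6]
gripper_width: 29.9
```

```bash
python3 st.py 450 -140 34 90.4 1.137
python3 - <<'E'
from h import *
s=monitor.state(); p=s['ee_pos']
for n in ['scene','side']:
    f=grab(n); W=cloud(f); hsv=cv2.cvtColor(f['color'],cv2.COLOR_RGB2HSV)
    m=(abs(W[...,0]-p[0])<25)&(abs(W[...,1]-p[1])<60)&(hsv[...,1]<60)&(hsv[...,2]>110)&(W[...,2]>10)&(W[...,2]<290)
    P=W[m]; print(n,len(P),np.percentile(P,[2,50,98],axis=0).round(0).tolist() if len(P) else '')
E
```

```text
t 49.48 p [ 455.8 -136.5   70.5] rot [177.18 -62.82  93.52] q6 [-44.6 -66.5] F [0.  0.8 0.6] T [-0.51 -0.03  0.  ] g 29.9
tool shift cm [-3.39 -0.66  1.36] turn rad [0.    0.04  0.025]
scene 74 [[444.0, -162.0, 93.0], [460.0, -148.0, 130.0], [479.0, -135.0, 133.0]]
side 135 [[433.0, -182.0, 38.0], [453.0, -135.0, 77.0], [479.0, -128.0, 132.0]]
```

Call:
{"name": "move_arm", "arguments": {"increments": [[[0, -2, 0, 0.95, 0, 0.04, 0.025], [0, 0, 0, 0, 0, 0, 0]]]}}

```text
time_s: 49.82
ee_pos: [457.9, -138.4, 52.1]
ee_rot: [179.1, -64.9, 91.2]
force: [0.5, -0.4, 0.3]
gripper_width: 29.4
```

```bash
python3 st.py 456 -137 33.5 90.4 1.137
```

```text
t 49.83 p [ 457.9 -138.4   52.1] rot [179.13 -64.9   91.18] q6 [-45.  -67.1] F [ 0.5 -0.4  0.3] T [-0.5  -0.02 -0.01] g 29.4
tool shift cm [-1.62 -0.2   0.91] turn rad [0.003 0.004 0.006]
```

Call:
{"name": "move_arm", "arguments": {"increments": [[[0, -1, 0, 0.5, 0, 0, 0], [0, -0.5, 0, 0.25, 0, 0, 0], [0, 0, 0, 0, 0, 0, 0]]]}}

```text
time_s: 50.2
ee_pos: [458.9, -138.5, 37.0]
ee_rot: [178.6, -64.7, 91.7]
force: [0.4, -0.2, 0.0]
gripper_width: 29.1
```

```bash
python3 st.py 456 -137 33.5 90.4 1.137
```

```text
t 50.2 p [ 458.9 -138.5   37. ] rot [178.55 -64.7   91.71] q6 [-44.9 -68.1] F [ 0.4 -0.2  0. ] T [-0.54 -0.03 -0.01] g 29.1
tool shift cm [-0.25 -0.3   0.29] turn rad [0.004 0.008 0.01 ]
```

Call:
{"name": "move_arm", "arguments": {"increments": [[[0, -0.3, 0, 0.14, 0, 0, 0], [0, -0.1, 0, 0.05, 0, 0, 0], [0, 0, 0, 0, 0, 0, 0]]]}}

```text
time_s: 50.58
ee_pos: [459.2, -138.5, 35.6]
ee_rot: [178.2, -64.9, 92.0]
force: [0.2, -0.1, 0.1]
gripper_width: 29.4
```

```bash
python3 st.py 456 -137 33.5 90.4 1.137
```

```text
t 50.58 p [ 459.2 -138.5   35.6] rot [178.25 -64.93  92.  ] q6 [-45.  -68.4] F [ 0.2 -0.1  0.1] T [-0.56 -0.01  0.01] g 29.4
tool shift cm [-0.12 -0.32  0.22] turn rad [0.005 0.004 0.012]
```

Call:
{"name": "move_arm", "arguments": {"increments": [[[0, -0.3, 0, 0.14, 0, 0, 0], [0, -0.2, 0, 0.1, 0, 0, 0], [0, -0.2, 0, 0.1, 0, 0, 0], [0, 0, 0, 0, 0, 0, 0]]]}}

```text
time_s: 51.08
ee_pos: [459.5, -138.2, 35.6]
ee_rot: [177.6, -65.7, 92.6]
force: [0.6, -1.4, -0.8]
gripper_width: 29.7
```

```bash
python3 st.py 456 -137 33.5 90.4 1.137
```

```text
t 51.08 p [ 459.5 -138.2   35.6] rot [177.63 -65.66  92.58] q6 [-45.1 -68.8] F [ 0.6 -1.4 -0.8] T [-0.58  0.    0.05] g 29.7
tool shift cm [-0.14 -0.35  0.19] turn rad [ 0.007 -0.009  0.016]
```

Call:
{"name": "move_arm", "arguments": {"increments": [[[0.5, 0, 0, 0, 0, 0, 0], [0.7, 0, 0, 0, 0, 0, 0], [0.7, 0, 0, 0, 0, 0, 0], [0.7, 0, 0, 0, 0, 0, 0], [0.7, 0, 0, 0, 0, 0, 0], [0.7, 0, 0, 0, 0, 0, 0], [0.7, 0, 0, 0, 0, 0, 0]]]}}

```text
time_s: 51.95
ee_pos: [459.6, -137.9, 34.2]
ee_rot: [177.8, -65.6, 92.5]
force: [-0.2, -0.3, -0.5]
gripper_width: 64.1
```

```bash
python3 st.py 456 -137 33.5 90.4 1.137
python3 - <<'E'
from w import *
for n in ['scene','side']:
    f=grab(n); W=cloud(f)
    try: print(n,rim(W,(459,-147),95,15,4))
    except Exception as e: print('x')
E
```

```text
t 51.95 p [ 459.6 -137.9   34.2] rot [177.75 -65.59  92.47] q6 [-45.  -68.9] F [-0.2 -0.3 -0.5] T [-0.5  -0.    0.02] g 64.1
tool shift cm [-0.02 -0.36  0.11] turn rad [ 0.006 -0.008  0.015]
scene (array([ 461. , -150.1,   13.1]), 35, np.float64(94.9))
side (array([ 461.4, -146.2,   13.3]), 27, np.float64(94.0))
```

Call:
{"name": "move_arm", "arguments": {"increments": [[[0.75, 0, 0, -2, 0, 0, 0], [0.75, 0, 0, -4, 0, 0, 0], [0.75, 0, 0, -4, 0, 0, 0], [0.9, 5, 0, -2, 0, 0, 0], [0.9, 5, 0, -2, 0, -0.16, 0], [1, 3, 0, -2, 0, -0.16, 0], [1, 0, 0, 0, 0, -0.16, 0], [1, 0, 0, 0, 0, -0.16, 0], [1, 0, 0, 0, 0, -0.16, 0], [1, 0, 0, 0, 0, -0.16, 0], [1, 0, 0, 0, 0, -0.16, 0], [1, 0, 0, 0, 0, 0, 0]]]}}

```text
time_s: 53.55
ee_pos: [457.5, -241.2, 235.2]
ee_rot: [178.5, 1.1, 89.6]
force: [0.2, -0.5, -0.8]
gripper_width: 91.1
```

```bash
python3 st.py 461 -148 200 84.5
python3 - <<'E'
from w import *
for n in ['wrist','scene','side']:
    f=grab(n); W=cloud(f)
    for a in [((461,-148),95,15,4),((613,-76),147,15,6)]:
        try: print(n,rim(W,*a))
        except Exception as e: print('x')
E
```

```text
t 53.55 p [ 457.5 -241.2  235.2] rot [178.45   1.13  89.59] q6 [-28.9 -28.4] F [ 0.2 -0.5 -0.8] T [0.   0.04 0.02] g 91.1
tool shift cm [9.39 0.19 3.34] turn rad [0.028 0.019 0.089]
wrist (array([ 460.5, -148.1,   14.7]), 36, np.float64(95.2))
x
scene (array([ 460.7, -151.1,   12.8]), 33, np.float64(94.9))
scene (array([613.3, -77.3,  13.4]), 30, np.float64(146.6))
side (array([ 461.3, -145.3,   12.1]), 27, np.float64(94.1))
side (array([612.7, -72.2,  12.4]), 29, np.float64(146.0))
```

Call:
{"name": "move_arm", "arguments": {"increments": [[[1, 4.7, 0.1, 0.5, 0.028, 0.019, 0.089], [1, 4.7, 0.1, 1, 0, 0, 0], [1, 0, 0, 3, 0, 0, 0], [1, 0, 0, 4, 0, 0, 0], [1, 0, 0, 3, 0, 0, 0], [1, 0, 0, 0, 0, 0, 0]]]}}

```text
time_s: 54.45
ee_pos: [466.6, -155.4, 112.7]
ee_rot: [-179.5, -0.5, 83.2]
force: [0.5, 0.4, 1.1]
gripper_width: 91.4
```

```bash
python3 st.py 460.5 -148.1 46 84.5
```

```text
t 54.45 p [ 466.6 -155.4  112.7] rot [-179.51   -0.49   83.18] q6 [-20.  -13.4] F [0.5 0.4 1.1] T [-0.01  0.02  0.02] g 91.4
tool shift cm [ 0.59 -0.64  6.68] turn rad [-0.008 -0.009 -0.023]
```

Call:
{"name": "move_arm", "arguments": {"increments": [[[1, 0.6, -0.6, 0.5, -0.008, -0.009, -0.023], [1, 0, -0.1, 2.2, 0, 0, 0], [1, 0, -0.1, 2.2, 0, 0, 0], [1, 0, -0.1, 1, 0, 0, 0], [1, 0, 0, 0, 0, 0, 0]]]}}

```text
time_s: 55.08
ee_pos: [461.2, -150.6, 56.9]
ee_rot: [179.5, 0.1, 84.4]
force: [0.9, 1.1, -0.7]
gripper_width: 91.5
```

```bash
python3 st.py 460.5 -148.1 46 84.5
```

```text
t 55.08 p [ 461.2 -150.6   56.9] rot [1.795e+02 1.300e-01 8.444e+01] q6 [-19.4 -13.9] F [ 0.9  1.1 -0.7] T [-0.01  0.06 -0.03] g 91.5
tool shift cm [ 0.25 -0.1   1.09] turn rad [ 0.009  0.002 -0.001]
```

Call:
{"name": "move_arm", "arguments": {"increments": [[[1, 0.25, -0.1, 0.9, 0.009, 0, 0], [1, 0, 0, 0, 0, 0, 0], [0, 0, 0, 0, 0, 0, 0], [0, 0, 0, 0, 0, 0, 0], [0, 0, 0, 0, 0, 0, 0], [0, 0, 0, 0, 0, 0, 0], [0, 0, 0, 0, 0, 0, 0], [0, 0, 0, 0, 0, 0, 0], [0, 0, 0, 0, 0, 0, 0], [0, 0, 0, 0, 0, 0, 0], [0, 0, 0, 0, 0, 0, 0]]], "force": 15}}

```text
time_s: 56.45
ee_pos: [462.3, -148.5, 49.7]
ee_rot: [179.8, 0.2, 84.5]
force: [0.3, 0.1, -0.0]
gripper_width: 29.9
```

```bash
python3 st.py 460.5 -148.1 46 84.5
```

```text
t 56.45 p [ 462.3 -148.5   49.7] rot [179.77   0.19  84.45] q6 [-19.1 -13.4] F [ 0.3  0.1 -0. ] T [ 0.01  0.04 -0.02] g 29.9
tool shift cm [ 0.02 -0.18  0.37] turn rad [ 0.004  0.003 -0.001]
```

Call:
{"name": "move_arm", "arguments": {"increments": [[[0, 0, 0, -3, 0, 0, 0], [0, 0, 0, -5, 0, 0, 0], [0, 0, 0, -4, 0, 0, 0], [0, 0, 0, 0, 0, 0, 0], [0, -3.7, 3.5, 0, 0, 0, 0], [0, -3.7, 3.5, 0, 0, 0, 0], [0, -3.7, 3.5, 0, 0, 0, 0], [0, -3.7, 3.5, 0, 0, 0, 0], [0, 0, 0, 0, 0, 0, 0], [0, 0, 0, 0, 0, 0, 0]]]}}

```text
time_s: 57.7
ee_pos: [585.5, -310.3, 162.9]
ee_rot: [-179.3, -0.2, 84.5]
force: [0.3, -0.2, -0.1]
gripper_width: 29.9
```

```bash
python3 st.py 589.3 -312.5 135 84.5
```

```text
t 57.7 p [ 585.5 -310.3  162.9] rot [-179.34   -0.21   84.53] q6 [-28.9 -23.4] F [ 0.3 -0.2 -0.1] T [-0.01  0.04 -0.  ] g 29.9
tool shift cm [-0.2   0.43  2.78] turn rad [-0.012 -0.004  0.   ]
```

Call:
{"name": "move_arm", "arguments": {"increments": [[[0, -0.2, 0.4, 0, -0.012, -0.004, 0], [0, 0, 0, 0, 0, 0, 0], [0, 0, 0, 1.5, 0, 0, 0], [0, 0, 0, 1.2, 0, 0, 0], [0, 0, 0, 0, 0, 0, 0]]]}}

```text
time_s: 58.32
ee_pos: [587.2, -309.3, 133.8]
ee_rot: [-179.9, -0.1, 84.7]
force: [-0.4, 0.2, -0.3]
gripper_width: 29.7
```

```bash
python3 st.py 589.3 -312.5 114 84.5
```

```text
t 58.33 p [ 587.2 -309.3  133.8] rot [-1.7992e+02 -5.0000e-02  8.4660e+01] q6 [-28.8 -23.4] F [-0.4  0.2 -0.3] T [ 0.03 -0.01  0.01] g 29.7
tool shift cm [-0.3   0.24  1.98] turn rad [-0.001 -0.001  0.003]
```

Call:
{"name": "move_arm", "arguments": {"increments": [[[0, -0.3, 0.2, 0, 0, 0, 0], [0, 0, 0, 0.5, 0, 0, 0], [0, 0, 0, 0.5, 0, 0, 0], [0, 0, 0, 0.4, 0, 0, 0], [0, 0, 0, 0.4, 0, 0, 0], [0, 0, 0, 0, 0, 0, 0], [0, 0, 0, 0, 0, 0, 0]]]}}

```text
time_s: 59.2
ee_pos: [589.5, -313.4, 115.3]
ee_rot: [180.0, 0.0, 84.7]
force: [-0.0, -0.2, -0.2]
gripper_width: 29.7
```

```bash
python3 st.py 589.3 -312.5 114 84.5; python3 bal.py
```

```text
t 59.2 p [ 589.5 -313.4  115.3] rot [1.800e+02 2.000e-02 8.465e+01] q6 [-29.  -23.6] F [-0.  -0.2 -0.2] T [-0.02  0.08 -0.  ] g 29.7
tool shift cm [ 0.09 -0.03  0.13] turn rad [0.    0.    0.003]
scene (611.7, -83) pan z 64.4 stick top [612.6 -86.1 157.7]
scene (589, -312) pan z 66.6 stick top [ 568.4 -319.9  182.1]
side (611.7, -83) pan z 63.7 stick top [611.3 -80.8 157.2]
side (589, -312) pan z 66.3 stick top [ 594.4 -300.8  182.4]
```

Call:
{"name": "move_arm", "arguments": {"increments": [[[0, 0, 0, 0.13, 0, 0, 0], [0, 0, 0, 0, 0, 0, 0], [0.5, 0, 0, 0, 0, 0, 0], [0.8, 0, 0, 0, 0, 0, 0], [0.8, 0, 0, 0, 0, 0, 0], [0.8, 0, 0, 0, 0, 0, 0], [0.8, 0, 0, 0, 0, 0, 0], [0.8, 0, 0, 0, 0, 0, 0], [0.8, 0, 0, 0, 0, 0, 0], [0.8, 0, 0, 0, 0, 0, 0], [0.8, 0, 0, 0, 0, 0, 0], [0.8, 0, 0, 0, 0, 0, 0]]]}}

```text
time_s: 60.8
ee_pos: [589.7, -313.3, 114.1]
ee_rot: [180.0, 0.0, 84.7]
force: [0.7, 0.4, 0.2]
gripper_width: 73.1
```

Call:
{"name": "move_arm", "arguments": {"increments": [[[0.8, 0, 0, 0, 0, 0, 0], [0.8, 0, 0, 0, 0, 0, 0], [0.8, 0, 0, 0, 0, 0, 0], [0.8, 0, 0, 0, 0, 0, 0], [0.8, 0, 0, 0, 0, 0, 0], [0.8, 0, 0, 0, 0, 0, 0], [0.8, 0, 0, 0, 0, 0, 0], [0.8, 0, 0, 0, 0, 0, 0], [0.8, 0, 0, 0, 0, 0, 0], [0.8, 0, 0, 0, 0, 0, 0], [0.8, 0, 0, 0, 0, 0, 0], [0.8, 0, 0, 0, 0, 0, 0]]]}}

```text
time_s: 62.3
ee_pos: [589.7, -313.3, 114.1]
ee_rot: [180.0, 0.0, 84.7]
force: [1.1, 0.6, 0.3]
gripper_width: 73.0
```

```bash
python3 st.py 589.3 -312.5 114 84.5; python3 bal.py
```

```text
t 62.3 p [ 589.7 -313.3  114.1] rot [1.7996e+02 1.0000e-02 8.4650e+01] q6 [-29.  -23.6] F [1.1 0.6 0.3] T [-0.04 -0.    0.01] g 73.0
tool shift cm [ 0.08 -0.05  0.01] turn rad [0.001 0.    0.003]
scene (611.7, -83) pan z 55.5 stick top [613.9 -78.9 147.7]
scene (589, -312) pan z 78.1 stick top [ 587.3 -302.2  170.4]
side (611.7, -83) pan z 53.6 stick top [613.1 -74.5 147. ]
side (589, -312) pan z 75.5 stick top [ 590.1 -298.4  170.5]
```

View pics/s3.png

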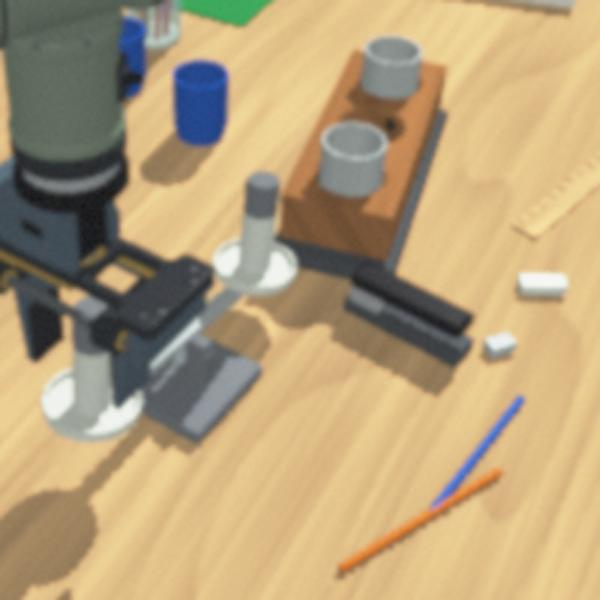

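Both sticks stand at (95,370) and (262,225), and the pan by the caddy has dropped (54 mm against 76 mm). So stick 1, on that pan, is the heavier. I'll take it to the pot in well0.

Call:
{"name": "move_arm", "arguments": {"increments": [[[0.8, 0, 0, -2, 0, 0, 0], [0.8, 0, 0, -5, 0, 0, 0], [0.8, 0, 0, -5, 0, 0, 0], [0.8, 0, 0, 0, 0, 0, 0], [0.8, 5, 0, 0, 0, 0, 0], [0.8, 5, 0, 0, 0, 0, 0], [0.8, 5, 0, 0, 0, 0, 0], [0.8, 5, 0, 0, 0, 0, 0], [0.8, 1.5, 0, 0, 0, -0.1, 0], [0.8, 0, 0, 0, 0, 0, 0]]]}}

```text
time_s: 63.65
ee_pos: [607.2, -93.3, 229.4]
ee_rot: [-179.4, 5.8, 84.6]
force: [-0.5, -0.2, -0.5]
gripper_width: 73.3
```

```bash
python3 st.py 612.5 -82 170 84.5 -0.1; python3 bal.py
python3 - <<'E'
from w import *
f=grab('wrist'); W=cloud(f)
try: print(rim(W,(613,-76),147,15,6))
except Exception as e: print('x')
E
```

```text
t 63.65 p [607.2 -93.3 229.4] rot [-179.37    5.76   84.57] q6 [-6.7  0.2] F [-0.5 -0.2 -0.5] T [ 0.06 -0.04 -0.  ] g 73.3
tool shift cm [1.76 0.48 5.79] turn rad [-0.011  0.     0.001]
scene (611.7, -83) pan z 55.5 stick top [613.5 -79.1 147.6]
scene (589, -312) pan z 77.5 stick top [ 591.6 -306.   170.4]
side (611.7, -83) pan z 53.7 stick top [612.9 -73.4 146.8]
side (589, -312) pan z 75.7 stick top [ 589.9 -303.2  169.6]
(array([613.3, -74.2,  14.8]), 36, np.float64(147.2))
```

Call:
{"name": "move_arm", "arguments": {"increments": [[[0.8, 1.9, 0.5, 2, -0.011, 0, 0], [0.8, 0, 0, 3, 0, 0, 0], [0.8, 0, 0, 2.5, 0, 0, 0], [0.8, 0, 0, 0, 0, 0, 0]]]}}

```text
time_s: 64.3
ee_pos: [613.2, -92.5, 151.5]
ee_rot: [179.9, 5.7, 83.7]
force: [-1.6, -0.9, -0.1]
gripper_width: 73.2
```

```bash
python3 st.py 612.9 -79.5 104 84.5 -0.1
```

```text
t 64.3 p [613.2 -92.5 151.5] rot [179.86   5.71  83.74] q6 [-6.6  2.2] F [-1.6 -0.9 -0.1] T [ 0.09 -0.02  0.03] g 73.2
tool shift cm [ 1.76 -0.19  4.6 ] turn rad [ 0.001 -0.    -0.013]
```

Call:
{"name": "move_arm", "arguments": {"increments": [[[0.8, 1.8, -0.2, 0, 0, 0, -0.013], [0.8, 0, 0, 0, 0, 0, 0], [0.8, 0, 0, 2.3, 0, 0, 0], [0.8, 0, 0, 2, 0, 0, 0], [0.8, 0, 0, 0, 0, 0, 0]]]}}

```text
time_s: 64.92
ee_pos: [616.6, -78.5, 111.7]
ee_rot: [179.3, 5.7, 84.4]
force: [0.1, -0.6, 0.5]
gripper_width: 72.9
```

```bash
python3 st.py 612.9 -79.5 104 84.5 -0.1
```

```text
t 64.92 p [616.6 -78.5 111.7] rot [179.32   5.69  84.43] q6 [-5.2  3.5] F [ 0.1 -0.6  0.5] T [ 0.08 -0.06 -0.03] g 72.9
tool shift cm [-0.06 -0.37  0.78] turn rad [ 0.012 -0.001 -0.001]
```

Call:
{"name": "move_arm", "arguments": {"increments": [[[0.8, 0, -0.37, 0.5, 0.012, 0, 0], [0.8, 0, 0, 0, 0, 0, 0], [0, 0, 0, 0, 0, 0, 0], [0, 0, 0, 0, 0, 0, 0], [0, 0, 0, 0, 0, 0, 0], [0, 0, 0, 0, 0, 0, 0], [0, 0, 0, 0, 0, 0, 0], [0, 0, 0, 0, 0, 0, 0], [0, 0, 0, 0, 0, 0, 0], [0, 0, 0, 0, 0, 0, 0]]]}}

```text
time_s: 66.18
ee_pos: [614.8, -78.5, 110.3]
ee_rot: [179.7, 5.7, 84.4]
force: [-0.2, 1.0, 0.3]
gripper_width: 29.7
```

```bash
python3 st.py 612.9 -79.5 104 84.5 -0.1
```

```text
t 66.17 p [614.8 -78.5 110.3] rot [179.68   5.69  84.43] q6 [-5.3  3.5] F [-0.2  1.   0.3] T [ 0.09 -0.    0.02] g 29.7
tool shift cm [-0.06 -0.18  0.64] turn rad [ 0.005 -0.001 -0.001]
```

Call:
{"name": "move_arm", "arguments": {"increments": [[[0, 0, 0, -1, 0, 0, 0], [0, 0, 0, -3, 0, 0, 0], [0, 0, 0, -4, 0, 0, 0], [0, 0, 0, -3, 0, 0.1, 0], [0, 0, 0, 0, 0, 0, 0], [0, 4, 0.4, 0, 0, 0, 0], [0, 4, 0.4, 0, 0, 0, 0], [0, 4, 0.4, 0, 0, 0, 0], [0, 0, 0, 0, 0, 0, 0], [0, 0, 0, 0, 0, 0, 0]]]}}

```text
time_s: 67.42
ee_pos: [636.6, 54.3, 219.3]
ee_rot: [-179.9, 0.2, 84.4]
force: [0.1, -1.1, -1.1]
gripper_width: 29.7
```

```bash
python3 st.py 643.9 58.5 197 84.5
python3 - <<'E'
from w import *
f=grab('wrist'); W=cloud(f); s=monitor.state(); p=s['ee_pos']
for a in [(p[:2],p[2]+37,15,5)]:
    try: print(rim(W,*a))
    except Exception as e: print('x')
E
python3 bal.py
```

```text
t 67.42 p [636.6  54.3 219.3] rot [-179.86    0.24   84.42] q6 [4.  9.6] F [ 0.1 -1.1 -1.1] T [-0.07  0.02  0.05] g 29.7
tool shift cm [0.49 0.69 2.22] turn rad [-0.002  0.004 -0.001]
(array([637. ,  55.4,  15.7]), 27, np.float64(256.2))
scene (611.7, -83) pan z 76.5 stick top None
scene (589, -312) pan z 54.1 stick top [ 589.2 -324.2  147.3]
side (611.7, -83) pan z 75.6 stick top None
side (589, -312) pan z 55.5 stick top [ 589.7 -317.5  146.8]
```

Call:
{"name": "move_arm", "arguments": {"increments": [[[0, 0.4, 0.7, 0, 0, 0, 0], [0, 0, 0, 0, 0, 0, 0], [0, 0, 0, 2, 0, 0, 0], [0, 0, 0, 1.5, 0, 0, 0], [0, 0, 0, 0, 0, 0, 0]]]}}

```text
time_s: 68.2
ee_pos: [645.3, 54.5, 184.5]
ee_rot: [180.0, 0.2, 84.1]
force: [-0.3, -0.3, -0.6]
gripper_width: 29.7
```

```bash
python3 st.py 643.7 57.8 137 84.5
```

```text
t 68.2 p [645.3  54.5 184.5] rot [179.99   0.21  84.13] q6 [3.9 9.9] F [-0.3 -0.3 -0.6] T [0.03 0.03 0.07] g 29.7
tool shift cm [ 0.33 -0.2   4.74] turn rad [ 0.     0.004 -0.006]
```

Call:
{"name": "move_arm", "arguments": {"increments": [[[0, 0.35, -0.2, 0, 0, 0, 0], [0, 0, 0, 0, 0, 0, 0], [0, 0, 0, 2, 0, 0, 0], [0, 0, 0, 1.5, 0, 0, 0], [0, 0, 0, 0.5, 0, 0, 0], [0, 0, 0, 0, 0, 0, 0]]]}}

```text
time_s: 68.95
ee_pos: [645.7, 58.7, 146.7]
ee_rot: [179.6, 0.1, 84.1]
force: [0.4, -0.3, -1.2]
gripper_width: 29.7
```

```bash
python3 st.py 643.7 57.8 137 84.5
```

```text
t 68.95 p [645.7  58.7 146.7] rot [1.7962e+02 1.5000e-01 8.4150e+01] q6 [ 4.3 10.2] F [ 0.4 -0.3 -1.2] T [-0.02  0.05 -0.01] g 29.7
tool shift cm [-0.1  -0.2   0.96] turn rad [ 0.007  0.003 -0.006]
```

Call:
{"name": "move_arm", "arguments": {"increments": [[[0, -0.1, -0.15, 0.6, 0, 0, 0], [0, 0, 0, 0.25, 0, 0, 0], [0, 0, 0, 0, 0, 0, 0], [0.5, 0, 0, 0, 0, 0, 0], [0.8, 0, 0, 0, 0, 0, 0], [0.8, 0, 0, 0, 0, 0, 0], [0.8, 0, 0, 0, 0, 0, 0], [0.8, 0, 0, 0, 0, 0, 0], [0.8, 0, 0, 0, 0, 0, 0], [0.8, 0, 0, 0, 0, 0, 0]]]}}

```text
time_s: 70.2
ee_pos: [645.3, 57.8, 139.7]
ee_rot: [179.4, 0.1, 84.1]
force: [-0.1, -0.2, 0.7]
gripper_width: 72.9
```

```bash
python3 st.py 643.7 57.8 137 84.5
python3 - <<'E'
from w import *
for n in ['scene','side']:
    W=cloud(grab(n))
    try: print(n,rim(W,(644,58),174,15,5))
    except Exception as e: print('x')
E
```

```text
t 70.2 p [645.3  57.8 139.7] rot [1.7939e+02 1.1000e-01 8.4150e+01] q6 [ 4.2 10.2] F [-0.1 -0.2  0.7] T [-0.    0.02  0.01] g 72.9
tool shift cm [-0.02 -0.17  0.27] turn rad [ 0.011  0.002 -0.006]
scene (array([645.6,  54.4,  12.9]), 32, np.float64(173.5))
side (array([645.2,  60.2,  12.5]), 29, np.float64(172.7))
```

Call:
{"name": "move_arm", "arguments": {"increments": [[[0.8, 0, 0, -2, 0, 0, 0], [0.8, 0, 0, -5, 0, 0, 0], [0.8, 0, 0, -3.5, 0, 0, 0], [0.8, 0, 0, 0, 0, 0, 0], [0.8, -6, -0.3, 0, 0, 0, 0], [0.8, -6, -0.3, 0, 0, 0, 0], [0.8, -6, -0.3, 0, 0, 0, 0], [0.8, -6, -0.3, 0, 0, 0, 0], [0.8, -6, -0.3, 0, 0, 0, 0], [0.8, -5, -0.3, 0, 0, 0, 0], [0.8, -1, 0, 0, 0, 0.1, 0], [0.8, 0, 0, 0, 0, 0, 0]]]}}

```text
time_s: 71.8
ee_pos: [584.3, -306.7, 232.8]
ee_rot: [-179.5, -6.0, 84.3]
force: [0.3, -0.4, 0.5]
gripper_width: 73.5
```

```bash
python3 - <<'E'
from w import *
for n in ['wrist','scene','side']:
    f=grab(n); W=cloud(f)
    if n=='scene': save(f,'s5.png',(80,110,390,345),2.5)
    try: print(n,rim(W,(589.5,-320.5),147,15,5))
    except Exception as e: print('x')
    # tray floor/walls
    hsv=cv2.cvtColor(f['color'],cv2.COLOR_RGB2HSV)
    m=(W[...,2]>21)&(W[...,2]<32)&(abs(W[...,0]-445)<100)&(abs(W[...,1]+375)<100)
    if m.sum()>20:
        P=W[m][:,:2].astype(np.float32); print('tray',cv2.minAreaRect(P),m.sum())
E
python3 st.py 589.5 -316.3 170 84.5 0.1
```

```text
wrist (array([ 588.9, -322. ,   14.6]), 36, np.float64(147.1))
tray ((468.62957763671875, -396.69366455078125), (94.99759674072266, 119.01011657714844), 10.610176086425781) 307
scene (array([ 589.3, -325.1,   13.6]), 36, np.float64(146.7))
tray ((433.29730224609375, -387.65020751953125), (160.75953674316406, 156.92037963867188), 10.247292518615723) 398
side (array([ 587. , -317.6,   11.7]), 21, np.float64(146.1))
tray ((436.3670959472656, -386.6205749511719), (156.97837829589844, 152.29312133789062), 10.43938159942627) 110
t 71.95 p [ 585.4 -303.3  234.4] rot [-179.58   -6.     84.55] q6 [-31.1 -26.4] F [0.1 0.1 0.4] T [-0.07 -0.01 -0.01] g 72.9
tool shift cm [-1.92  0.58  6.27] turn rad [-0.007 -0.005  0.001]
```

Call:
{"name": "move_arm", "arguments": {"increments": [[[0.8, -2, 0.5, 2, -0.007, -0.005, 0], [0.8, 0, 0, 3, 0, 0, 0], [0.8, 0, 0, 2.5, 0, 0, 0], [0.8, 0, 0, 0, 0, 0, 0]]]}}

```text
time_s: 72.45
ee_pos: [591.6, -308.9, 157.4]
ee_rot: [179.9, -5.5, 85.1]
force: [-0.8, 0.3, 1.3]
gripper_width: 73.1
```

```bash
python3 st.py 588.9 -318 105 84.5 0.1
```

```text
t 72.45 p [ 591.6 -308.9  157.4] rot [179.88  -5.54  85.13] q6 [-31.1 -27.9] F [-0.8  0.3  1.3] T [-0.02 -0.06  0.02] g 73.1
tool shift cm [-1.43 -0.2   5.12] turn rad [0.001 0.003 0.011]
```

Call:
{"name": "move_arm", "arguments": {"increments": [[[0.8, -1.4, -0.2, 0, 0, 0.003, 0.011], [0.8, 0, 0, 0, 0, 0, 0], [0.8, -0.1, 0, 2.5, 0, 0, 0], [0.8, 0, 0, 2.2, 0, 0, 0], [0.8, 0, 0, 0, 0, 0, 0]]]}}

```text
time_s: 73.08
ee_pos: [592.2, -320.9, 114.8]
ee_rot: [179.3, -5.4, 84.6]
force: [-0.0, 0.1, 0.3]
gripper_width: 72.8
```

```bash
python3 st.py 588.9 -318 105 84.5 0.1
```

```text
t 73.08 p [ 592.2 -320.9  114.8] rot [179.33  -5.4   84.59] q6 [-32.  -28.7] F [-0.   0.1  0.3] T [-0.06  0.06  0.01] g 72.8
tool shift cm [ 0.17 -0.37  1.  ] turn rad [0.012 0.006 0.002]
```

Call:
{"name": "move_arm", "arguments": {"increments": [[[0.8, 0.15, -0.37, 0.8, 0.012, 0.006, 0], [0.8, 0, 0, 0, 0, 0, 0], [0, 0, 0, 0, 0, 0, 0], [0, 0, 0, 0, 0, 0, 0], [0, 0, 0, 0, 0, 0, 0], [0, 0, 0, 0, 0, 0, 0], [0, 0, 0, 0, 0, 0, 0], [0, 0, 0, 0, 0, 0, 0], [0, 0, 0, 0, 0, 0, 0], [0, 0, 0, 0, 0, 0, 0]]]}}

```text
time_s: 74.32
ee_pos: [590.5, -319.8, 110.8]
ee_rot: [179.7, -5.6, 84.6]
force: [-0.3, -0.1, -0.3]
gripper_width: 29.6
```

Call:
{"name": "move_arm", "arguments": {"increments": [[[0, 0, 0, -2, 0, 0, 0], [0, 0, 0, -5, 0, 0, 0], [0, 0, 0, -4, 0, -0.1, 0], [0, 0, 0, 0, 0, 0, 0], [0, -2, -3.5, 0, 0, 0, 0], [0, -2, -3.5, 0, 0, 0, 0], [0, 0, -3.5, 0, 0, 0, 0], [0, 0, 0, 0, 0, 0, 0], [0, 0, 0, 0, 0, 0, 0]]]}}

```text
time_s: 75.45
ee_pos: [476.0, -359.9, 215.3]
ee_rot: [-179.8, -0.2, 84.6]
force: [0.6, -0.5, -0.2]
gripper_width: 29.7
```

```bash
python3 st.py 450 -385 180 84.5
python3 - <<'E'
from w import *
s=monitor.state(); p=s['ee_pos']
for n in ['wrist','scene','side']:
    f=grab(n); W=cloud(f)
    if n=='scene': save(f,'s5.png',(80,110,390,345),2.4)
    try: print(n,rim(W,p[:2],p[2]+37,15,5))
    except Exception as e: print('x')
    m=(W[...,2]>18)&(W[...,2]<30)&(abs(W[...,0]-453)<90)&(abs(W[...,1]+385)<90)&~((W[...,0]<370)&(W[...,1]>-365))
    if m.sum()>20: print('tray',np.round(cv2.minAreaRect(W[m][:,:2].astype(np.float32))[0]),np.round(cv2.minAreaRect(W[m][:,:2].astype(np.float32))[1]),m.sum())
E
```

```text
t 75.45 p [ 476.  -359.9  215.3] rot [-179.77   -0.24   84.58] q6 [-38.2 -32.8] F [ 0.6 -0.5 -0.2] T [-0.04 -0.   -0.06] g 29.7
tool shift cm [-2.76 -2.33  3.53] turn rad [-0.004 -0.004  0.001]
wrist (array([ 476.3, -360.1,   15.7]), 27, np.float64(251.7))
tray [ 451. -375.] [120.  70.] 780
scene (array([ 483.3, -349.9,   27.8]), 23, np.float64(251.9))
tray [ 456. -401.] [122. 122.] 514
side (array([ 472.1, -365.5,   22.2]), 25, np.float64(251.5))
tray [ 457. -398.] [121. 129.] 162
```

View pics/s5.png

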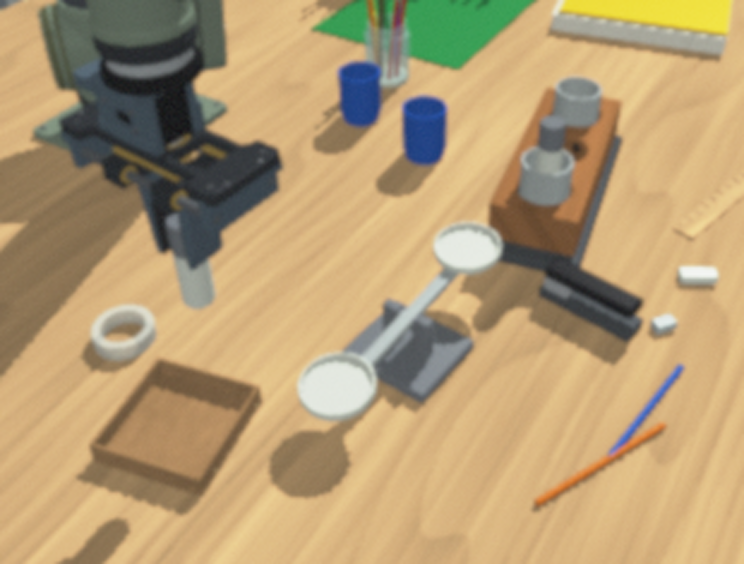

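The stick in the gripper is clear of everything, the heavy stick stands in the pot at (548,145), and the tray centre is (456,−400).

Call:
{"name": "move_arm", "arguments": {"increments": [[[0, -4.2, -1.6, 0, 0, 0, 0], [0, 0, 0, 0, 0, 0, 0], [0, 0, 0, 4, 0, 0, 0], [0, 0, 0, 4, 0, 0, 0], [0, 0, 0, 3, 0, 0, 0], [0, 0, 0, 0, 0, 0, 0]]]}}

```text
time_s: 76.35
ee_pos: [462.6, -398.4, 102.2]
ee_rot: [180.0, -0.3, 84.9]
force: [-0.0, -0.1, 0.5]
gripper_width: 29.7
```

```bash
python3 st.py 456 -400 62.5 84.5
```

```text
t 76.35 p [ 462.6 -398.4  102.2] rot [179.97  -0.27  84.92] q6 [-41.9 -37. ] F [-0.  -0.1  0.5] T [-0.01  0.06 -0.01] g 29.7
tool shift cm [-0.24 -0.65  3.97] turn rad [ 0.    -0.005  0.007]
```

Call:
{"name": "move_arm", "arguments": {"increments": [[[0, -0.2, -0.6, 1, 0, -0.005, 0], [0, 0, 0, 1.5, 0, 0, 0], [0, 0, 0, 0.7, 0, 0, 0], [0, 0, 0, 0, 0, 0, 0]]]}}

```text
time_s: 76.85
ee_pos: [458.6, -400.7, 71.5]
ee_rot: [179.7, 0.2, 85.0]
force: [-0.4, -0.0, -0.5]
gripper_width: 29.5
```

```bash
python3 st.py 456 -400 62.5 84.5
```

```text
t 76.85 p [ 458.6 -400.7   71.5] rot [179.69   0.22  84.97] q6 [-42.2 -37.2] F [-0.4 -0.  -0.5] T [ 0.02 -0.01 -0.03] g 29.5
tool shift cm [ 0.05 -0.27  0.9 ] turn rad [0.005 0.004 0.008]
```

Call:
{"name": "move_arm", "arguments": {"increments": [[[0, 0, 0, 0.6, 0.005, 0.004, 0], [0, 0, 0, 0.3, 0, 0, 0], [0, 0, 0, 0.2, 0, 0, 0], [0, 0, 0, 0, 0, 0, 0]]]}}

```text
time_s: 77.35
ee_pos: [459.7, -401.8, 63.3]
ee_rot: [179.8, 0.1, 85.0]
force: [-0.2, 0.3, 0.1]
gripper_width: 30.0
```

```bash
python3 st.py 456 -400 62.5 84.5
```

```text
t 77.35 p [ 459.7 -401.8   63.3] rot [1.7981e+02 1.2000e-01 8.4970e+01] q6 [-42.2 -37.2] F [-0.2  0.3  0.1] T [-0.03 -0.01 -0.  ] g 30.0
tool shift cm [ 0.15 -0.38  0.08] turn rad [0.003 0.002 0.008]
```

Call:
{"name": "move_arm", "arguments": {"increments": [[[0, 0, 0, 0.1, 0, 0, 0], [0.5, 0, 0, 0, 0, 0, 0], [0.7, 0, 0, 0, 0, 0, 0], [0.7, 0, 0, 0, 0, 0, 0], [0.7, 0, 0, 0, 0, 0, 0], [0.7, 0, 0, 0, 0, 0, 0], [0.7, 0, 0, 0, 0, 0, 0], [0.7, 0, 0, -2, 0, 0, 0], [0.7, 0, 0, -4, 0, 0, 0], [0.7, 0, 0, -5, 0, 0, 0], [0.7, 0, 0, -3, 0, 0, 0], [0.7, 0, 0, 0, 0, 0, 0]]]}}

```text
time_s: 78.85
ee_pos: [459.0, -401.2, 204.8]
ee_rot: [179.9, 0.0, 85.0]
force: [-0.7, 0.1, -0.5]
gripper_width: 63.6
```

```bash
python3 - <<'E'
from w import *
for n in ['scene','side','wrist']:
    f=grab(n); W=cloud(f)
    if n=='scene': save(f,'s6.png',(80,110,400,350),2.4)
    for nm,a in [('tray stick',((458,-400),99,15,4)),('pot stick',((645,58),174,15,5)),('pot0',((644,58.5),119,32)),('pot1',((611,239),119,32))]:
        try: print(n,nm,*rim(W,*a))
        except Exception as e: print(n,nm,'x')
E
python3 st.py
```

```text
scene tray stick [ 461.1 -403.9   13.7] 36 98.7
scene pot stick [645.   55.   13.2] 29 173.5
scene pot0 [644.1  55.9  30.7] 31 118.2
scene pot1 [610.8 235.6  30.8] 36 117.6
side tray stick [ 458.5 -399.9   11.1] 22 98.4
side pot stick [645.4  59.5  13.1] 30 172.7
side pot0 [642.8  61.1  30.4] 30 118.1
side pot1 [611.1 239.9  30.6] 36 117.7
wrist tray stick [ 460.4 -401.6   14.7] 36 99.2
wrist pot stick x
wrist pot0 x
wrist pot1 x
t 79.0 p [ 457.3 -399.8  200.8] rot [-179.7    -0.25   84.96] q6 [-42.3 -37.2] F [-0.6  0.1 -1. ] T [-0.04 -0.02  0.  ] g 64.1
```

View pics/s6.png

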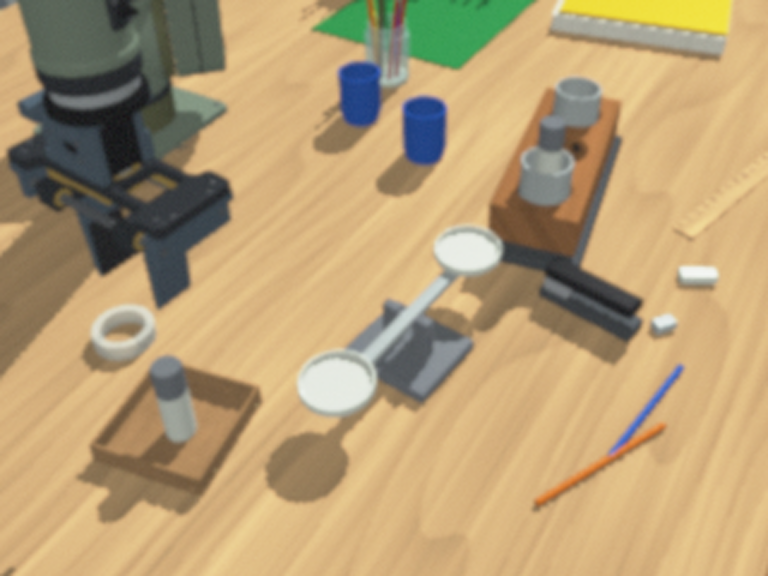

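The lighter stick stands in the tray at (175,400) with its top at 99 mm, and the heavier one is in the seated pot at (548,145). Both pots' rims read at home height, so I'll hand in.

```bash
python3 -c "
from workcell import job; print(job.job_done())"
```

```text
the job is handed in; nothing more can be done
None
```

The job is done and handed in at about 79 s. Both pots are seated, the heavier glue stick is in one of them, and the lighter one is upright in the tray.

- **Pots:** I saw only two metal pots, and each was twisted down into an end well. Their rims now sit at about 119 mm, which is the home height. The upward push I read between steps stayed at or below about 11 N, against the 22 N or more needed to reach the deck stops. I could not read the deck travel directly.
- **Weighing:** On the first try the second stick toppled onto the beam. I picked it up, stood it on the table and placed it again with the beam held level. With both sticks standing and released, the pan nearer the caddy dropped (54 mm against 76 mm), so that stick was the heavier.
- **Sticks:** The heavier one stands in the pot in the well nearest the balance (well0), with its top at 174 mm. The lighter one stands in the tray, with its top at 99 mm.
- **Last checks:** The fixed cameras disagreed by 3–5 mm sideways, a steady calibration offset, but their heights agreed within about 1 mm. The last picture shows the stapler, tape roll, blue pots and pencil jar undisturbed.

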